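Clear the tile chips and close up the repair kit

TASK

Use the scraper block to push every tile chip off the steel plate over its front edge into the open chip drawer (do not touch the chips with the fingers or lift them), then push the drawer fully shut and pack the scraper and all the filler tins, the tins standing upright, in the grey kit box. Last of all swing the lid down and press its front edge until the catch snaps and holds it shut. Leave the jar and the tape roll where they stand.

Things in the scene. Friction and masses are not known exactly. Their poses are not given: they have to be found in the camera images.
- box: open grey plastic kit box, fixed to the bench, 220 (x) by 240 (y) by 85 mm high, walls and floor 5 mm thick; origin under its centre, z up; its front, with the steel catch in the middle, faces its own -x (towards the robot), the lid is hinged along its +x rim
- lid (a joint): angle of the box's lid, rad: 0 shut flat, 1.57 upright, 1.85 wide open. A panel 226 mm from hinge to front edge, 244 mm wide, 8 mm thick, sprung: moving it takes up to 2 N at the front edge, let go it rises again. The snap catch in the middle of the front edge bites near 0.08 rad, takes 6 to 8 N pressed down there, and holds the lid shut once under 0.03 rad
- lid_edge (a point): middle of the lid's front edge, on its outer (when shut, upper) face, 227 mm from the hinge
- lid_hinge (a point): middle of the lid's hinge line, on top of the box's far (+x) rim, 85 mm above the bench; the hinge line runs along the box's y axis
- stand: fixed low cabinet 180 (x) by 200 (y) mm, topped by a flat steel plate 70 mm above the bench; rims stand 13 mm above the plate along both sides (inner faces at y = -79 and +79 mm) and the back (inner face at x = +84 mm); its front edge (x = -90 mm, towards the robot) is open, with the chip drawer beneath. Origin under its centre on the bench, z up
- drawer (a joint): how far the chip drawer is pulled out towards the stand's -x, m: 0 shut, 0.11 fully out; about 2 N moves it and it stays where it is left
- drawer_front (a point): middle of the outer face of the drawer's front panel, 40 mm above the bench; the panel is 196 mm wide and reaches from 4 to 60 mm above the bench; a steel pull lip 70 mm wide, 6 mm thick, its middle 53 mm above the bench, sticks out 13 mm from the panel
- drawer_in (a point): centre of the drawer's inner floor, 11 mm above the bench; inside, the drawer is 150 mm (x) by 174 mm (y), walls 45 mm high; axes as the stand's
- scraper: loose hand scraper block standing on its blade: a steel base 36 (x) by 84 (y) by 12 mm high with a wooden grip ridge 20 (x) by 70 (y) mm on top, 52 mm high in all, 0.2 to 0.33 kg; origin at the centre of its underside, z up; pinch the ridge across x
- jar: bystander: amber glass jar with dark metal cap, 52 mm across, 66 mm high; origin under its centre
- tape: bystander: flat cardboard tape roll, 54 mm across, 20 mm high; origin under its centre
- tin1: filler tin, upright plain aluminium cylinder with a paper label, 42 mm across, 50 mm high, 0.13 to 0.21 kg; origin under its centre, z up; three or four of the tins are present
- tin2: filler tin, upright plain aluminium cylinder with a paper label, 42 mm across, 50 mm high, 0.13 to 0.21 kg; origin under its centre, z up; three or four of the tins are present
- tin3: filler tin, upright plain aluminium cylinder with a paper label, 42 mm across, 50 mm high, 0.13 to 0.21 kg; origin under its centre, z up; three or four of the tins are present
- tin4: filler tin, upright plain aluminium cylinder with a paper label, 42 mm across, 50 mm high, 0.13 to 0.21 kg; origin under its centre, z up; three or four of the tins are present
- chip1: loose chip of red floor tile, 18 by 13 by 8 mm, 12 g, lying on the stand's plate; origin at the centre of its underside; three to five chips are present
- chip2: loose chip of red floor tile, 18 by 13 by 8 mm, 12 g, lying on the stand's plate; origin at the centre of its underside; three to five chips are present
- chip3: loose chip of red floor tile, 18 by 13 by 8 mm, 12 g, lying on the stand's plate; origin at the centre of its underside; three to five chips are present
- chip4: loose chip of red floor tile, 18 by 13 by 8 mm, 12 g, lying on the stand's plate; origin at the centre of its underside; three to five chips are present
- chip5: loose chip of red floor tile, 18 by 13 by 8 mm, 12 g, lying on the stand's plate; origin at the centre of its underside; three to five chips are present
There are look-alikes about, which are no part of the job. What is shaped like the tin1 but red is not meant.

How it is judged:
By the outcome, as a careful person would: the job done as asked, in the order asked, and still so for the second after the job is handed in, with the robot touching nothing.
Of tin1, tin2, tin3, tin4 only 3 to 4 are there at a start; the rules pass over those that are not, and their reading is None.
Of chip1, chip2, chip3, chip4, chip5 only 3 to 5 are there at a start; the rules pass over those that are not, and their reading is None.
At some moment in a run one of tin1, tin2, tin3, tin4, scraper may be knocked a few centimetres aside while the robot is not near it.
It also fails if it takes over 210 s, if anything falls off the work surface, if the arm or the gripper's body presses on something with over 40 N, if the wrist force passes 120 N, or if a joint passes its speed limit or range.

ROBOT

A 6-joint arm with a two-finger parallel gripper is mounted at the origin on the work surface. World frame = base frame: x ahead of the robot, y to its left, z up, the work surface at z = 0. Lengths are in mm, angles in degrees, forces in N, time in s.
With the tool pointing down it reaches from about 350 to 850 mm from the base axis. Payload 8.1 kg.
Tool frame: the origin (TCP) lies on the centre line of the jaws, within the pads' length; the fingertips stand 14 mm ahead of it and the grasp point (between the pads) lies 5 mm behind it; z points along the fingers, y is the line along which they close (so a half turn about z gives the same grasp; the last joint's range is limited). The gripper opens to 85 mm and grips with 20 to 120 N. Pads are 22 mm wide; open, the fingers measure 114 mm over their backs; the gripper's body (76 mm by 85 mm) begins 54 mm behind the grasp point. The pads swing forward as they close: fully open they stand 13 mm farther back than shut.
Start: joints at [66.555, 7.471, 85.268, -0, 87.261, -4.893], TCP at [190.881, 568.832, 245.292] pointing down, gripper open.
Joint ranges: [-169.43, 169.43], [-51.17, 129.36], [1.28, 143.12], [-76.62, 256.62], [0, 156.53], [-152.29, 152.29]. Speed limits (degrees/s): [136.94, 136.94, 159.86, 180, 180, 180].

INTERFACE

Orientations are given as [roll, pitch, yaw] about the fixed x, y, z axes, in that order (R = Rz(yaw) Ry(pitch) Rx(roll)).
In Python, from bench import sense, snapshot, camera_info, hand_in gives the robot as it stands. The module is installed in compiled form; this text tells all that it offers.
- The arm moves only by the tool apply_moves, never from a script. Its argument "deltas" is a list of rows, each a list of 7 numbers: the shift along the tool's x, y, z scaled (see below), then the turn, a rotation vector about the tool's x, y, z scaled (see below), then the opening, from 0 (shut) to 1 (fully open). In form: [[dx, dy, dz, ax, ay, az, claw], ...]. A call has 1 to 8 rows; each row shifts and turns the commanded pose from where the row before left it, along the tool's axes as they then stand; what a row does not reach is not made up. The controller multiplies each number of a shift by 0.03 m and each number of a turn by 0.08 rad. A row lasts 1/8 s, in which the tool goes at most 62.5 mm and 10.7 degrees, less where a joint would pass 70% of its speed; a pose out of reach is approached as far as the arm can. A call with a number of a shift or a turn outside -1 to 1 is refused whole. A call with a gripper value outside its range is refused whole. The fingers move at their own pace and stop on an object; "grip_force" is the grip in N (left out, the last holds). Time passes only in rows, so rows that do not move let the fingers close. It gives the time, the measured TCP pose, the force, the opening and the grip force at its end, in the units of the state.
- sense(): the state, without advancing time (a new reading comes with each control period).
- snapshot(name): name is "scene" or "side" or "wrist"; returns the picture (384x512x3 uint8, red, green, blue); there is no depth.
- camera_info(name): a dict with "vertical_fov" (degrees; the focal length in pixels is half the picture's height over the tangent of half this angle, whatever the lens; pixels are square), "cx", "cy" (the principal point, pixels), "origin" and "rotation" of the camera in the world; the wrist camera has in their place "tool_from_camera" (4x4, takes a point from camera to tool coordinates, whose origin is the TCP and whose axes are the flange's). Camera axes: x right, y up, looking along -z (the intrinsics and any distortion apply to the point x, -y, -z); pixel columns grow to the right and rows downward; lengths in mm; the calibration is good to about 2 mm. A picture is of the moment at which its call begins: read the wrist's pose just before it. camera_info takes no time and is no camera call.
- hand_in(): hands the job in; it is judged then, once.
The state is a dict: "time": time; "joint_pos": joint angles; "qd": joint speeds; "joint_efforts": joint torques, N m; "tool_pos": TCP position; "tcp_rot": TCP orientation; "ft_force": force on the tool from outside, world axes, zero at the start; "wrist_torque": the same for the moment, N m; "finger_gap": finger opening in mm; "grip_force": force on a finger pad.
Only numpy, scipy, OpenCV 4.12 (cv2) and the standard library are available. Lean on these libraries where they do the work, as an engineer would, in place of code of your own. Each camera call takes 0.05 s, during which the arm holds its last target. There are 200 camera calls.

## Working session

There is one attempt and no reset: what is moved stays moved. The work goes in short steps, Python scripts to look and compute and a tool call to move; the robot and the scene stay as the last step left them, time stands still between calls to the robot, and variables do not carry over. Pictures are saved under pics/ and viewed, at most 14 in all, crops included, and the job is handed in when it is done.

Besides the shell and the picture viewer there is one more tool, called by a JSON object that holds its "method" and its "body", one argument or row to a line. apply_moves: Moves the arm, as the interface text tells. Its arguments: {"type":"object","properties":{"deltas":{"type":"array"},"grip_force":{"type":"number"}},"required":["deltas"]}

```bash
mkdir -p pics
python3 - <<'E'
from bench import *
import cv2,numpy as np
for n in("scene","side","wrist"):
    im=snapshot(n); cv2.imwrite(f"pics/{n}0.png",im[:,:,::-1]); print(n,camera_info(n))
s=sense();print(s)
E
```

```text
scene {'vertical_fov': 56.07628148598814, 'cx': 254.11794128169146, 'cy': 195.15630496362678, 'origin': array([ 884.04486607, -556.89495125,  710.3294549 ]), 'rotation': array([48.05499106,  0.10028254, 32.84719094])}
side {'vertical_fov': 42.96725217869583, 'cx': 257.6717149386915, 'cy': 181.76282873450884, 'origin': array([  54.91389097, -949.23401167,  670.71202089]), 'rotation': array([ 60.95480892,  -0.71455765, -25.10955541])}
wrist {'vertical_fov': 68.94689468343304, 'cx': 260.7223514607395, 'cy': 196.30847936739093, 'tool_from_camera': array([[-4.28640783e-04,  9.46698597e-01,  3.22120448e-01,
         8.21487957e+01],
       [ 9.99999883e-01,  3.33850679e-04,  3.49511384e-04,
        -1.45792288e+00],
       [ 2.23341807e-04,  3.22120560e-01, -9.46698629e-01,
        -1.28909563e+02],
       [ 0.00000000e+00,  0.00000000e+00,  0.00000000e+00,
         1.00000000e+00]])}
{'time': 0.15, 'joint_pos': array([ 6.65544175e+01,  7.50387400e+00,  8.53163518e+01, -8.16276364e-04,
        8.72641000e+01, -4.89332597e+00]), 'qd': array([ 0.12455483, -0.13700069, -0.17081439, -0.07083606, -0.00836352,
       -0.07585331]), 'joint_efforts': array([ 7.07429626e-04, -5.70069587e+01, -5.01155019e+01, -2.50319972e-04,
        9.68494074e-03, -2.34609047e-05]), 'tool_pos': array([190.71784006, 568.43286574, 244.48544611]), 'tcp_rot': array([-1.79915912e+02, -6.38074781e-03,  1.61447778e+02]), 'ft_force': array([-0.97479925, -0.33779607,  0.14864549]), 'wrist_torque': array([0.03321308, 0.01045801, 0.01689678]), 'grip_force': 0.0, 'finger_gap': 85.62519606292823}
```

View pics/scene0.png

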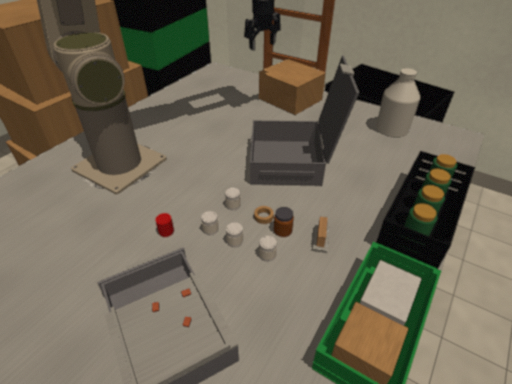

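View pics/side0.png

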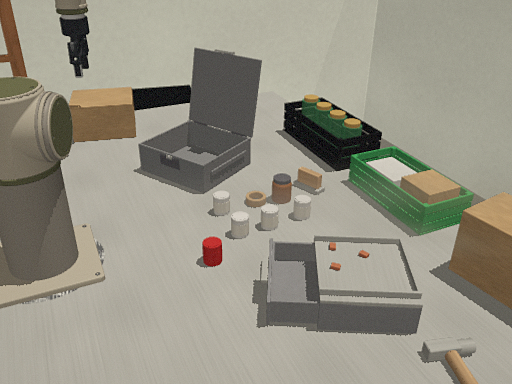

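```bash
cat > h.py <<'E'
from bench import *
import cv2,numpy as np
from scipy.spatial.transform import Rotation as R
def cam(n,pose=None):
    c=camera_info(n); f=192/np.tan(np.radians(c["vertical_fov"]/2))
    if n=="wrist":
        T=c["tool_from_camera"]; p,r=pose; Rt=R.from_euler("xyz",r,degrees=True).as_matrix()
        return f,c["cx"],c["cy"],Rt@T[:3,3]+p,Rt@T[:3,:3]
    return f,c["cx"],c["cy"],np.array(c["origin"]),R.from_euler("xyz",c["rotation"],degrees=True).as_matrix()
def ray(C,u,v):
    f,cx,cy,o,M=C; d=M@np.array([(u-cx)/f,-(v-cy)/f,-1.]); return o,d/np.linalg.norm(d)
def onz(C,u,v,z):
    o,d=ray(C,u,v); return o+d*(z-o[2])/d[2]
def proj(C,P):
    f,cx,cy,o,M=C; q=(np.array(P,float)-o)@M; return cx+f*q[...,0]/-q[...,2],cy-f*q[...,1]/-q[...,2]
def tri(rs):
    A=sum(np.eye(3)-np.outer(d,d) for o,d in rs); b=sum((np.eye(3)-np.outer(d,d))@o for o,d in rs); return np.linalg.solve(A,b)
def wrist():
    s=sense(); return snapshot("wrist"),cam("wrist",(s["tool_pos"],s["tcp_rot"]))
def blobs(m,amin):
    n,l,st,ce=cv2.connectedComponentsWithStats(m.astype(np.uint8)); return [(ce[i].round(1),st[i].tolist()) for i in range(1,n) if st[i,4]>=amin]
E
python3 - <<'E'
from h import *
for n,(x,y,w,h,k) in {"scene":(90,170,260,214,2.8),"side":(140,40,290,290,2.05)}.items():
    im=cv2.imread(f"pics/{n}0.png"); cv2.imwrite(f"pics/{n}c.png",cv2.resize(im[y:y+h,x:x+w],None,fx=k,fy=k,interpolation=2))
    C=cam(n); hsv=cv2.cvtColor(im,cv2.COLOR_BGR2HSV).astype(int); H,S,V=cv2.split(hsv.astype(np.uint8))
    for nm,m,a,z in(("red",((H<9)|(H>172))&(S>140)&(V>90),6,74),("wood",(H>6)&(H<22)&(S>90)&(V>90),40,30),("white",(S<45)&(V>195),60,25)):
        for c,s in blobs(m,a)[:14]:
            if (n=="scene" and 90<c[0]<350 and c[1]>170) or (n=="side" and 190<c[0]<420 and c[1]>160): print(n,nm,c,s,onz(C,*c,z).round(0))
E
```

```text
scene red [164.4 224.1] [156, 213, 17, 24, 307] [ 373. -169.   74.]
scene red [185.8 292. ] [182, 289, 8, 7, 28] [ 542. -285.   74.]
scene red [156.  305.8] [153, 303, 6, 6, 16] [ 513. -341.   74.]
scene red [154.2 309.2] [153, 307, 5, 4, 9] [ 516. -348.   74.]
scene red [186.5 321.3] [183, 317, 8, 9, 32] [ 586. -334.   74.]
scene wood [263.8 214.1] [254, 206, 20, 18, 218] [535.  29.  30.]
scene wood [321.8 231.1] [317, 217, 10, 30, 233] [691.  57.  30.]
scene wood [185.6 292.3] [181, 288, 10, 9, 63] [ 518. -267.   30.]
scene wood [155.  306.4] [152, 302, 7, 10, 66] [ 487. -328.   30.]
side red [212.1 251. ] [203, 237, 19, 30, 501] [ 313. -201.   74.]
side red [333.6 267.9] [332, 267, 5, 3, 8] [ 507. -346.   74.]
side wood [309.2 176.9] [298, 167, 24, 22, 313] [694.  60.  30.]
side wood [282.4 188.8] [273, 182, 19, 17, 189] [595.  31.  30.]
side wood [255.8 195.4] [246, 191, 20, 10, 59] [517.  29.  30.]
side wood [332.3 245.7] [329, 242, 7, 8, 46] [ 579. -236.   30.]
side wood [363.3 253.6] [359, 250, 10, 8, 56] [ 625. -287.   30.]
side wood [335.3 265.9] [331, 262, 10, 8, 60] [ 547. -298.   30.]
side white [391.2 167.9] [367, 157, 49, 24, 587] [944.  19.  25.]
side white [220.9 194.2] [213, 191, 16, 8, 96] [440.  79.  25.]
side white [302.8 198.2] [295, 195, 16, 8, 92] [625. -26.  25.]
side white [269.5 207.9] [261, 204, 17, 9, 113] [526. -33.  25.]
side white [239.8 215.6] [231, 211, 18, 10, 128] [444. -35.  25.]
```

View pics/scenec.png

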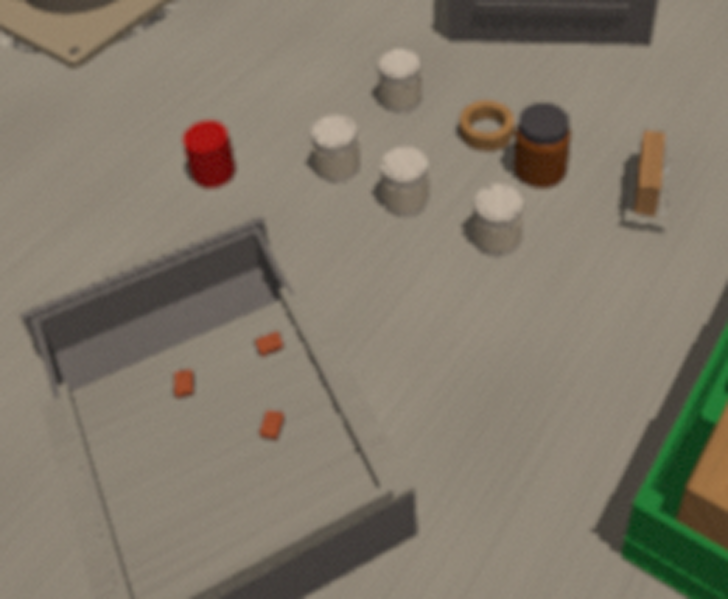

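View pics/sidec.png

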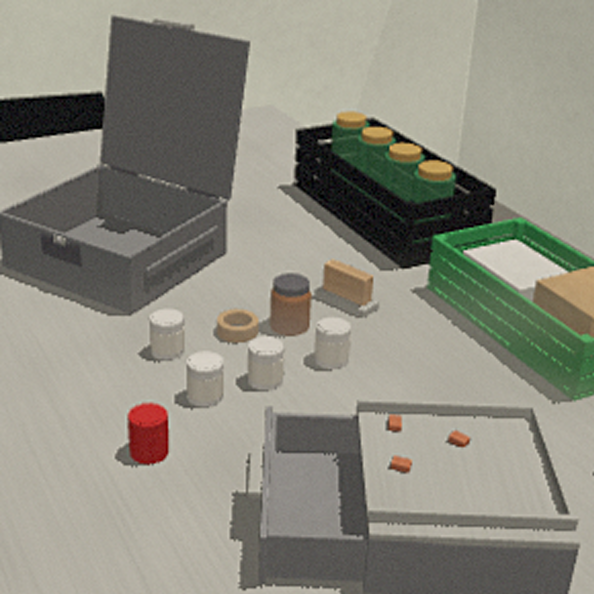

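Run:
```python
from h import *
S=cam("scene");D=cam("side")
sc=lambda u,v:(90+u/2.8,170+v/2.8)
sd=lambda u,v:(140+u/2.05,40+v/2.05)
print("tins scene");[print(onz(S,*sc(*p),50).round(0)) for p in((399,63),(334,130),(404,163),(498,201))]
print("tins side");[print(onz(D,*sd(*p),50).round(0)) for p in((167,317),(205,362),(267,348),(333,328))]
print("tape",onz(S,*sc(487,122),20).round(0),onz(D,*sd(238,320),20).round(0),"jar",onz(S,*sc(544,122),66).round(0),onz(D,*sd(291,283),66).round(0))
print("rim side");[print(onz(D,*sd(*p),83).round(0)) for p in((360,404),(530,408),(575,522),(365,517))]
print("rim scene");[print(onz(S,*sc(*p),83).round(0)) for p in((282,290),(413,492),(62,380))]
print("drawer fr z60",[onz(S,*sc(*p),60).round(0) for p in((25,317),(262,222))],[onz(D,*sd(*p),60).round(0) for p in((267,409),(263,540))])
print("box side z85",[onz(D,*sd(*p),85).round(0) for p in((0,212),(133,250),(226,198),(100,168))])
print("box scene z85",[onz(S,*p,85).round(0) for p in((253,122),(249,164),(323,163))])
print("lid top",tri([ray(D,*sd(112,17)),ray(S,346,62)]).round(0),tri([ray(D,*sd(248,42)),ray(S,354,100)]).round(0))
print("scraper top z52 scene",[onz(S,*sc(*p),52).round(0) for p in((653,132),(640,195),(665,140))],[onz(D,*sd(*p),52).round(0) for p in((326,262),(373,279))])
for n,C,ps in(("scene",S,((269,344),(183,383),(272,424))),):print("chips",[onz(C,*sc(*p),76).round(0) for p in ps])
print("chips",[onz(D,*sd(*p),76).round(0) for p in((395,423),(459,438),(401,464))])
```

```text
tins scene
[428.  37.  50.]
[432. -71.  50.]
[510. -70.  50.]
[603. -63.  50.]
tins side
[425.  36.  50.]
[428. -74.  50.]
[505. -77.  50.]
[598. -69.  50.]
tape [529.  39.  20.] [523.  40.  20.] jar [596.  28.  66.] [590.  26.  66.]
rim side
[ 520. -255.   83.]
[ 673. -331.   83.]
[ 599. -481.   83.]
[ 438. -401.   83.]
rim scene
[ 526. -250.   83.]
[ 697. -323.   83.]
[ 447. -390.   83.]
drawer fr z60 [array([ 365., -363.,   60.]), array([ 455., -195.,   60.])] [array([ 446., -196.,   60.]), array([ 357., -368.,   60.])]
box side z85 [array([297., 343.,  85.]), array([427., 158.,  85.]), array([606., 262.,  85.]), array([475., 443.,  85.])]
box scene z85 [array([304., 333.,  85.]), array([421., 132.,  85.]), array([597., 251.,  85.])]
lid top [529. 504. 289.] [644. 268. 298.]
scraper top z52 scene [array([680.,  83.,  52.]), array([703.,   7.,  52.]), array([693.,  79.,  52.])] [array([673.,  82.,  52.]), array([705.,  15.,  52.])]
chips [array([ 545., -287.,   76.]), array([ 515., -344.,   76.]), array([ 588., -334.,   76.])]
chips [array([ 541., -289.,   76.]), array([ 585., -335.,   76.]), array([ 511., -346.,   76.])]
```

Four white tins are at scene (232,192), (209,216), (234,228) and (268,242). The look-alikes:
- Red can at (164,224): decoy.
- Scraper at (321,231): the wooden block with a steel foot. Other wooden things are the block in the green crate (370,340), the tape (263,214) and the cartons.
- Chips at (186,292), (155,307) and (187,321): all three lie on the plate.

I'll look at the box from above first, then go to the scraper.

```bash
cat > plan.py <<'E'
from h import *
import json
def plan(wps,start=None):
    "wps: (x,y,z,yaw,claw[,maxstep mm]); prints rows in chunks of 8"
    s=sense()
    p=np.array(s["tool_pos"] if start is None else start[:3],float); y=s["tcp_rot"][2] if start is None else start[3]
    rows=[]
    for w in wps:
        t=np.array(w[:3],float); ms=w[5] if len(w)>5 else 28
        dy=(w[3]-y+180)%360-180; y0=y; p0=p.copy()
        n=max(1,int(np.ceil(np.linalg.norm(t-p)/ms)),int(np.ceil(abs(dy)/4.5)))
        for i in range(1,n+1):
            g=p0+(t-p0)*i/n; yy=y0+dy*i/n
            Rt=R.from_euler("xyz",[180,0,y],degrees=True).as_matrix()
            d=np.round(Rt.T@(g-p)/30,2); a=round(np.radians(-(yy-y))/0.08,2)
            p=p+Rt@d*30; y-=np.degrees(a*0.08)
            rows.append([*(d+0.0).tolist(),0,0,a,w[4]])
    for i in range(0,len(rows),8): print(json.dumps(rows[i:i+8]).replace(" ",""))
    print("end",p.round(1),round(y,1))
E
python3 -c "
from plan import *
plan([(190,430,260,150,1),(400,270,250,120,1)])"
```

```text
[[-0.29,-0.88,-0.1,0,0,0.5,1],[-0.32,-0.86,-0.11,0,0,0.5,1],[-0.36,-0.85,-0.1,0,0,0.5,1],[-0.39,-0.84,-0.1,0,0,0.5,1],[-0.43,-0.82,-0.11,0,0,0.5,1],[-0.87,-0.11,0.03,0,0,0.65,1],[-0.88,-0.07,0.04,0,0,0.66,1],[-0.88,-0.02,0.03,0,0,0.65,1]]
[[-0.88,0.03,0.03,0,0,0.66,1],[-0.88,0.07,0.04,0,0,0.65,1],[-0.87,0.12,0.03,0,0,0.66,1],[-0.86,0.16,0.04,0,0,0.65,1],[-0.86,0.21,0.03,0,0,0.65,1],[-0.84,0.26,0.03,0,0,0.66,1],[-0.83,0.29,0.04,0,0,0.65,1]]
end [400.  269.9 249.9] 120.0
```

{"method": "apply_moves", "body": {
  "deltas": [
    [-0.29,-0.88,-0.1,0,0,0.5,1],
    [-0.32,-0.86,-0.11,0,0,0.5,1],
    [-0.36,-0.85,-0.1,0,0,0.5,1],
    [-0.39,-0.84,-0.1,0,0,0.5,1],
    [-0.43,-0.82,-0.11,0,0,0.5,1],
    [-0.87,-0.11,0.03,0,0,0.65,1],
    [-0.88,-0.07,0.04,0,0,0.66,1],
    [-0.88,-0.02,0.03,0,0,0.65,1]
  ]
}}

```text
time: 1.15
tool_pos: [253.5, 381.5, 257.7]
tcp_rot: [-180.0, 0.0, 140.9]
ft_force: [0.1, 0.6, -0.4]
finger_gap: 85.2
grip_force: 0.0
```

{"method": "apply_moves", "body": {
  "deltas": [
    [-0.88,0.03,0.03,0,0,0.66,1],
    [-0.88,0.07,0.04,0,0,0.65,1],
    [-0.87,0.12,0.03,0,0,0.66,1],
    [-0.86,0.16,0.04,0,0,0.65,1],
    [-0.86,0.21,0.03,0,0,0.65,1],
    [-0.84,0.26,0.03,0,0,0.66,1],
    [-0.83,0.29,0.04,0,0,0.65,1]
  ]
}}

```text
time: 2.02
tool_pos: [400.7, 269.6, 250.4]
tcp_rot: [-180.0, -0.0, 119.9]
ft_force: [-0.4, 0.3, 0.4]
finger_gap: 85.1
grip_force: 0.0
```

```bash
python3 -c "
from plan import *
im,C=wrist(); s=sense(); print(s['time'],s['tool_pos'],s['tcp_rot'])
import pickle; pickle.dump(C,open('Cbox.pkl','wb'))
cv2.imwrite('pics/wbox.png',cv2.resize(im[:,:,::-1],None,fx=1.5,fy=1.5,interpolation=2))
plan([(430,60,240,114,1),(640,48,150,108.4,1)])"
```

```text
2.075 [402.53520715 267.81134784 250.15409948] [-1.79992937e+02  1.01827076e-01  1.19691726e+02]
[[-0.81,-0.33,0.04,0,0,0.16,1],[-0.81,-0.32,0.04,0,0,0.15,1],[-0.82,-0.31,0.05,0,0,0.16,1],[-0.82,-0.3,0.04,0,0,0.15,1],[-0.82,-0.29,0.04,0,0,0.16,1],[-0.83,-0.27,0.04,0,0,0.15,1],[-0.83,-0.27,0.05,0,0,0.16,1],[-0.84,-0.26,0.04,0,0,0.15,1]]
[[-0.36,0.69,0.33,0,0,0.14,1],[-0.35,0.7,0.34,0,0,0.13,1],[-0.34,0.7,0.33,0,0,0.14,1],[-0.33,0.7,0.33,0,0,0.13,1],[-0.33,0.71,0.34,0,0,0.14,1],[-0.32,0.71,0.33,0,0,0.14,1],[-0.31,0.71,0.33,0,0,0.13,1],[-0.3,0.72,0.34,0,0,0.14,1]]
[[-0.29,0.72,0.33,0,0,0.13,1]]
end [639.9  48.1 150. ] 108.4
```

View pics/wbox.png

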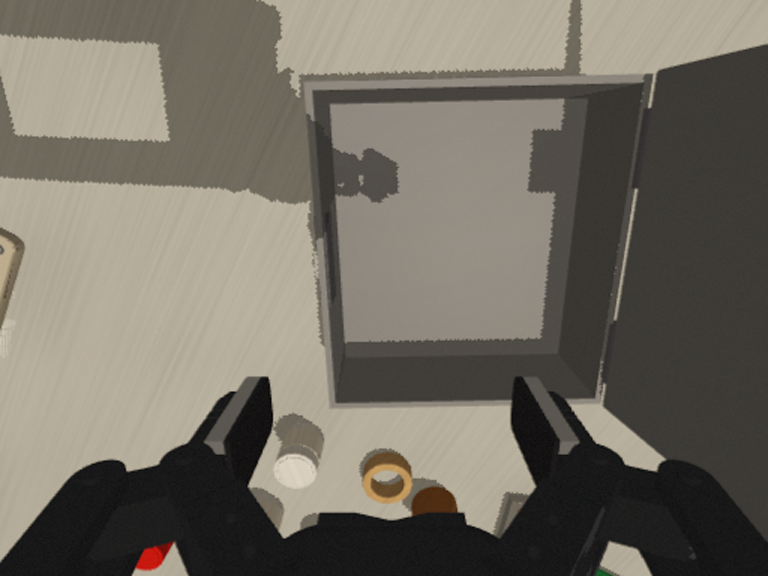

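The box fills (302,76)-(651,74)-(602,402)-(332,406), front wall left, empty; lid at right.

{"method": "apply_moves", "body": {
  "deltas": [
    [-0.81,-0.33,0.04,0,0,0.16,1],
    [-0.81,-0.32,0.04,0,0,0.15,1],
    [-0.82,-0.31,0.05,0,0,0.16,1],
    [-0.82,-0.3,0.04,0,0,0.15,1],
    [-0.82,-0.29,0.04,0,0,0.16,1],
    [-0.83,-0.27,0.04,0,0,0.15,1],
    [-0.83,-0.27,0.05,0,0,0.16,1],
    [-0.84,-0.26,0.04,0,0,0.15,1]
  ]
}}

```text
time: 3.08
tool_pos: [428.6, 61.9, 240.2]
tcp_rot: [-180.0, -0.0, 114.3]
ft_force: [0.0, 0.1, 0.2]
finger_gap: 85.7
grip_force: 0.0
```

{"method": "apply_moves", "body": {
  "deltas": [
    [-0.36,0.69,0.33,0,0,0.14,1],
    [-0.35,0.7,0.34,0,0,0.13,1],
    [-0.34,0.7,0.33,0,0,0.14,1],
    [-0.33,0.7,0.33,0,0,0.13,1],
    [-0.33,0.71,0.34,0,0,0.14,1],
    [-0.32,0.71,0.33,0,0,0.14,1],
    [-0.31,0.71,0.33,0,0,0.13,1],
    [-0.3,0.72,0.34,0,0,0.14,1]
  ]
}}

```text
time: 4.08
tool_pos: [615.9, 53.2, 159.7]
tcp_rot: [-180.0, -0.0, 109.3]
ft_force: [-1.1, 0.7, -0.6]
finger_gap: 85.4
grip_force: 0.0
```

{"method": "apply_moves", "body": {
  "deltas": [
    [-0.29,0.72,0.33,0,0,0.13,1],
    [0,0,0,0,0,0,1]
  ]
}}

```text
time: 4.32
tool_pos: [638.5, 52.0, 148.7]
tcp_rot: [-179.9, -0.0, 108.7]
ft_force: [-0.9, -0.3, 1.0]
finger_gap: 85.7
grip_force: 0.0
```

```bash
python3 -c "
from plan import *
import pickle; B=pickle.load(open('Cbox.pkl','rb'))
P=np.array([onz(B,u/1.5,v/1.5,85) for u,v in((302,76),(651,74),(602,402),(332,406))])
print(P.round(0),P.mean(0),[np.linalg.norm(P[i]-P[i-1]).round(0) for i in range(4)],[np.degrees(np.arctan2(*(P[b]-P[a])[[1,0]])).round(1) for a,b in((0,1),(3,2),(3,0),(2,1))])
im,C=wrist(); s=sense(); print(s['time'],s['tool_pos'],s['tcp_rot'])
hsv=cv2.cvtColor(im,cv2.COLOR_RGB2HSV); H,S,V=cv2.split(hsv)
m=(H>6)&(H<22)&(S>90)&(V>60)
for c,st in blobs(m,60): print(c,st,onz(C,*c,45).round(0))
cv2.imwrite('pics/wscr.png',im[:,:,::-1])"
```

```text
[[288. 351.  85.]
 [478. 461.  85.]
 [604. 258.  85.]
 [416. 146.  85.]] [446.49676043 304.12786698  85.        ] [np.float64(241.0), np.float64(220.0), np.float64(239.0), np.float64(219.0)] [np.float64(30.2), np.float64(30.9), np.float64(121.8), np.float64(121.8)]
4.375 [638.11735251  52.04885632 149.44378391] [-1.79882046e+02 -4.48988090e-02  1.08753241e+02]
[143.7 154.6] [113, 126, 63, 59, 2052] [533.  57.  45.]
[215.  180.8] [175, 163, 63, 58, 1109] [595.  55.  45.]
[315.9 207.1] [302, 166, 30, 85, 2252] [687.  60.  45.]
```

View pics/wscr.png

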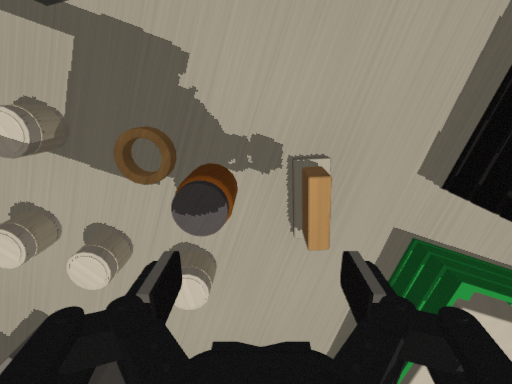

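The scraper ridge top spans about (306–330, 178–249). It is the wooden ridge on a pale steel foot, so it is the right object; jar at (204,200), tape (145,156).

```bash
python3 -c "
from plan import *
C=cam('wrist',(np.array([638.117,52.049,149.444]),[-179.882,-0.045,108.753]))
g=lambda u,v,z:onz(C,u,v,z)[:2]
T=[g(307,178,52),g(329,178,52),g(330,249,52),g(309,249,52)]
print(np.round(T,0),np.mean(T,0)); 
for a,b in((1,2),(0,3)): print(np.degrees(np.arctan2(*(T[a]-T[b])[::-1])))
B=[g(294,157,12),g(330,157,12)];print(np.round(B,0),np.linalg.norm(B[0]-B[1]))
c=np.mean(T,0)
for n in ('scene','side'): print(n,proj(cam(n),[*c,52]))
plan([(c[0],c[1],120,108.5,1),(c[0],c[1],60,108.5,1),(c[0],c[1],35,108.5,1,12)])"
```

```text
[[668.  84.]
 [685.  90.]
 [712.  28.]
 [694.  22.]] [689.88382045  55.90620058]
113.98665115721691
113.32565063972399
[[658.  91.]
 [691. 102.]] 34.55056112273989
scene (np.float64(322.30054709573074), np.float64(225.13274476069574))
side (np.float64(309.1833902054949), np.float64(170.6997755218701))
[[-0.14,0.56,0.33,0,0,0.02,1],[-0.15,0.56,0.32,0,0,0.02,1],[-0.14,0.56,0.33,0,0,0.02,1],[0.0,0.0,0.67,0,0,-0.0,1],[0.0,0.0,0.66,0,0,-0.0,1],[0.0,0.0,0.67,0,0,-0.0,1],[0.0,0.0,0.28,0,0,-0.0,1],[0.0,0.0,0.28,0,0,-0.0,1]]
[[0.0,0.0,0.27,0,0,-0.0,1]]
end [690.   56.   35.1] 108.5
```

{"method": "apply_moves", "body": {
  "deltas": [
    [-0.14,0.56,0.33,0,0,-0.15,0.7],
    [-0.15,0.56,0.32,0,0,-0.15,0.7],
    [-0.14,0.56,0.33,0,0,-0.2,0.7],
    [0,0,0.67,0,0,0,0.7],
    [0,0,0.66,0,0,0,0.7],
    [0,0,0.67,0,0,0,0.7],
    [0,0,0.28,0,0,0,0.7],
    [0,0,0.28,0,0,0,0.7]
  ]
}}

```text
time: 5.38
tool_pos: [690.4, 56.5, 43.9]
tcp_rot: [-180.0, -0.0, 111.0]
ft_force: [0.3, -0.2, -0.2]
finger_gap: 59.4
grip_force: 0.0
```

{"method": "apply_moves", "body": {
  "deltas": [
    [0,0,0.27,0,0,0,0.7],
    [0,0,0,0,0,0,0.7],
    [0,0,0,0,0,0,0.1],
    [0,0,0,0,0,0,0.1],
    [0,0,0,0,0,0,0.1],
    [0,0,0,0,0,0,0.1]
  ],
  "grip_force": 50
}}

```text
time: 6.12
tool_pos: [691.0, 56.5, 36.9]
tcp_rot: [179.9, 0.0, 111.0]
ft_force: [-1.5, -0.0, 4.1]
finger_gap: 19.6
grip_force: 49.7
```

```bash
python3 -c "
from plan import *
plan([(690,56,100,111,.1,20),(660,-100,220,90,.1,27),(548,-390,225,62.5,.1,29)])"
```

```text
[[0.0,-0.01,-0.53,0,0,0.0,0.1],[0.0,-0.01,-0.52,0,0,0.0,0.1],[0.0,-0.01,-0.53,0,0,0.0,0.1],[0.0,-0.01,-0.52,0,0,0.01,0.1],[-0.56,-0.35,-0.5,0,0,0.57,0.1],[-0.58,-0.32,-0.5,0,0,0.57,0.1],[-0.59,-0.3,-0.5,0,0,0.58,0.1],[-0.61,-0.27,-0.5,0,0,0.57,0.1]]
[[-0.61,-0.24,-0.5,0,0,0.57,0.1],[-0.63,-0.21,-0.5,0,0,0.57,0.1],[-0.64,-0.18,-0.5,0,0,0.58,0.1],[-0.64,-0.16,-0.5,0,0,0.57,0.1],[-0.88,-0.34,-0.02,0,0,0.55,0.1],[-0.89,-0.3,-0.01,0,0,0.54,0.1],[-0.91,-0.26,-0.02,0,0,0.55,0.1],[-0.91,-0.22,-0.01,0,0,0.54,0.1]]
[[-0.93,-0.18,-0.02,0,0,0.55,0.1],[-0.93,-0.14,-0.01,0,0,0.54,0.1],[-0.94,-0.1,-0.02,0,0,0.55,0.1],[-0.94,-0.06,-0.01,0,0,0.54,0.1],[-0.94,-0.02,-0.02,0,0,0.55,0.1],[-0.94,0.02,-0.01,0,0,0.54,0.1],[-0.94,0.07,-0.02,0,0,0.55,0.1]]
end [ 548.1 -390.1  225. ] 62.5
```

{"method": "apply_moves", "body": {
  "deltas": [
    [0,-0.01,-0.53,0,0,0,0.1],
    [0,-0.01,-0.52,0,0,0,0.1],
    [0,-0.01,-0.53,0,0,0,0.1],
    [0,-0.01,-0.52,0,0,0.01,0.1],
    [-0.56,-0.35,-0.5,0,0,0.57,0.1],
    [-0.58,-0.32,-0.5,0,0,0.57,0.1],
    [-0.59,-0.3,-0.5,0,0,0.58,0.1],
    [-0.61,-0.27,-0.5,0,0,0.57,0.1]
  ]
}}

```text
time: 7.12
tool_pos: [674.0, -24.0, 160.2]
tcp_rot: [-180.0, 0.0, 100.3]
ft_force: [0.7, -0.5, -2.4]
finger_gap: 19.5
grip_force: 49.2
```

{"method": "apply_moves", "body": {
  "deltas": [
    [-0.61,-0.24,-0.5,0,0,0.57,0.1],
    [-0.63,-0.21,-0.5,0,0,0.57,0.1],
    [-0.64,-0.18,-0.5,0,0,0.58,0.1],
    [-0.64,-0.16,-0.5,0,0,0.57,0.1],
    [-0.88,-0.34,-0.02,0,0,0.55,0.1],
    [-0.89,-0.3,-0.01,0,0,0.54,0.1],
    [-0.91,-0.26,-0.02,0,0,0.55,0.1],
    [-0.91,-0.22,-0.01,0,0,0.54,0.1]
  ]
}}

```text
time: 8.12
tool_pos: [618.3, -206.8, 221.6]
tcp_rot: [180.0, 0.0, 79.8]
ft_force: [-0.1, -0.6, -2.5]
finger_gap: 19.3
grip_force: 49.2
```

{"method": "apply_moves", "body": {
  "deltas": [
    [-0.93,-0.18,-0.02,0,0,0.55,0.1],
    [-0.93,-0.14,-0.01,0,0,0.54,0.1],
    [-0.94,-0.1,-0.02,0,0,0.55,0.1],
    [-0.94,-0.06,-0.01,0,0,0.54,0.1],
    [-0.94,-0.02,-0.02,0,0,0.55,0.1],
    [-0.94,0.02,-0.01,0,0,0.54,0.1],
    [-0.94,0.07,-0.02,0,0,0.55,0.1],
    [0,0,0,0,0,0,0.1]
  ]
}}

```text
time: 9.12
tool_pos: [546.3, -392.5, 224.7]
tcp_rot: [180.0, 0.0, 62.2]
ft_force: [-0.4, 0.0, -1.3]
finger_gap: 18.9
grip_force: 49.1
```

```bash
python3 -c "
from plan import *
im,C=wrist(); s=sense(); print(s['time'],s['tool_pos'],s['tcp_rot'],s['finger_gap'],s['ft_force'])
import pickle; pickle.dump(C,open('Cst.pkl','wb'))
cv2.imwrite('pics/wst.png',cv2.resize(im[:,:,::-1],None,fx=1.5,fy=1.5,interpolation=2))"
```

```text
9.175 [ 546.93002869 -391.18034589  224.55539425] [-1.79994087e+02 -1.34204421e-02  6.23456261e+01] 19.00746623792158 [-0.72263957  0.1400813  -2.48797018]
```

View pics/wst.png

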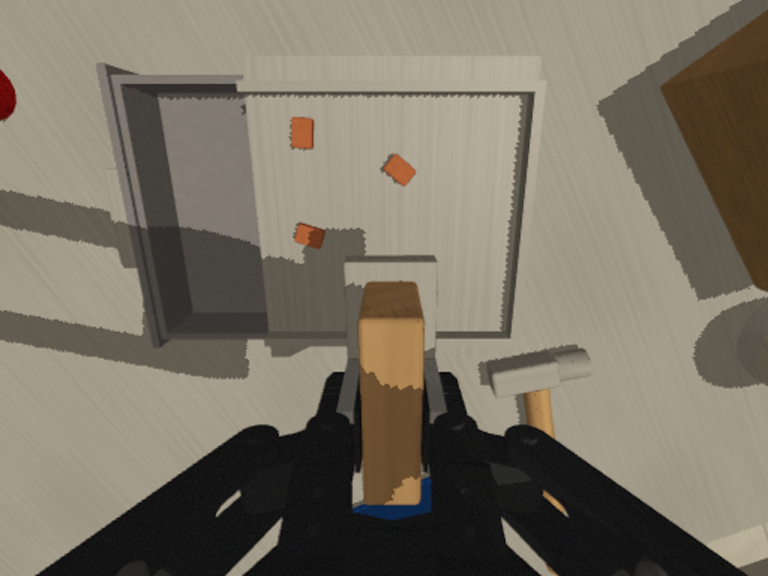

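Three chips lie on the plate at (302,132), (398,169) and (310,236). The plate's front edge runs (247,97)–(268,335), with the open drawer to its left. The scraper is held square, its base at (345–437, 257).

```bash
python3 -c "
from plan import *
import pickle; C=pickle.load(open('Cst.pkl','rb')); g=lambda u,v,z:onz(C,u/1.5,v/1.5,z)
s=sense()
Rt=R.from_euler('xyz',s['tcp_rot'],degrees=True).as_matrix()
print('base in tool',[((g(u,v,199.7)-s['tool_pos'])@Rt).round(1) for u,v in((345,257),(437,257))])
F=[g(247,97,70),g(268,333,70)]; I=[g(248,96,70),g(520,96,70)]; O=[g(545,80,83),g(512,335,83)]
an=lambda a,b:np.degrees(np.arctan2(*(b-a)[[1,0]])).round(1)
print(np.round(F+I+O,0)); print(an(F[1],F[0])-90,an(*I),an(O[1],O[0])-90)
yaw=np.radians(-27.5)
ux=np.array([np.cos(yaw),np.sin(yaw)]);uy=np.array([-ux[1],ux[0]])
x0=np.mean([p[:2]@ux for p in F])+90; xb=np.mean([p[:2]@ux for p in O])-90
y0=np.mean([p[:2]@uy for p in I])-79
print('x0',x0,xb,I[1][:2]@ux-84,'y0',y0); 
c=x0*ux+y0*uy;print('centre',c)
for p in((302,132),(398,169),(310,236)):
  q=g(*p,76)[:2]-c; print('chip',q@ux,q@uy)
for p in((99,66),(157,345)):
  q=g(*p,60)[:2]-c; print('drawer',q@ux,q@uy)
"
```

```text
base in tool [array([ 42.6, -16.3,  24.9]), array([42.5, 18.3, 24.9])]
[[ 522. -251.   70.]
 [ 446. -390.   70.]
 [ 522. -251.   70.]
 [ 671. -329.   70.]
 [ 683. -328.   83.]
 [ 604. -469.   83.]]
-28.5 -27.8 -29.299999999999997
x0 667.3528369960409 664.3281945035383 662.7377294250219 y0 -60.93378995646077
centre [ 563.81310296 -362.19817882]
chip -55.0495145360136 58.33031278541402
chip 4.237208289368577 36.13202000434848
chip -54.45853532273162 -6.432954201138556
drawer -181.89336412543028 98.01484867146888
drawer -181.09170570109805 -93.52132439962688
```

```bash
cat >> plan.py <<'E'
ST=(np.array([563,-362.5]),np.radians(-28.3)); BX=(np.array([446.5,304.]),np.radians(31.2))
def fr(F,x,y):
    c,a=F; return (c+[x*np.cos(a)-y*np.sin(a),x*np.sin(a)+y*np.cos(a)]).tolist()
E
python3 -c "
from plan import *
f=lambda x,y,z,*r:(*fr(ST,x,y),z,61.7,.1,*r)
plan([f(-10,-25,150),f(-10,-25,118),f(-10,-25,109,5)])"
```

```text
[[0.09,-0.1,0.83,0,0,0.05,0.1],[0.09,-0.11,0.83,0,0,0.04,0.1],[0.08,-0.1,0.83,0,0,0.05,0.1],[0.0,0.0,0.53,0,0,0.0,0.1],[0.0,0.0,0.53,0,0,0.0,0.1],[0.0,0.0,0.15,0,0,0.0,0.1],[0.0,0.0,0.15,0,0,0.0,0.1]]
end [ 542.4 -379.9  109.1] 61.7
```

{"method": "apply_moves", "body": {
  "deltas": [
    [0.09,-0.1,0.83,0,0,0.05,0.1],
    [0.09,-0.11,0.83,0,0,0.04,0.1],
    [0.08,-0.1,0.83,0,0,0.05,0.1],
    [0,0,0.53,0,0,0,0.1],
    [0,0,0.53,0,0,0,0.1],
    [0,0,0.15,0,0,0,0.1],
    [0,0,0.15,0,0,0,0.1],
    [0,0,0,0,0,0,0.1]
  ]
}}

```text
time: 10.18
tool_pos: [543.2, -379.0, 109.1]
tcp_rot: [180.0, 0.0, 61.8]
ft_force: [-0.0, 0.4, -2.1]
finger_gap: 19.2
grip_force: 49.2
```

{"method": "apply_moves", "body": {
  "deltas": [
    [0,0,0.03,0,0,0,0.1],
    [0,0,0,0,0,0,0.1]
  ]
}}

```text
time: 10.42
tool_pos: [543.2, -379.0, 108.4]
tcp_rot: [180.0, 0.0, 61.8]
ft_force: [1.4, -0.4, -1.8]
finger_gap: 19.4
grip_force: 49.2
```

{"method": "apply_moves", "body": {
  "deltas": [
    [0,0,0.03,0,0,0,0.1],
    [0,0,0,0,0,0,0.1]
  ]
}}

```text
time: 10.68
tool_pos: [543.0, -378.8, 107.0]
tcp_rot: [-180.0, -0.0, 61.8]
ft_force: [-0.5, -0.3, -2.3]
finger_gap: 18.5
grip_force: 49.2
```

{"method": "apply_moves", "body": {
  "deltas": [
    [0,-0.35,0,0,0,0,0.1],
    [0,-0.35,0,0,0,0,0.1],
    [0,-0.35,0,0,0,0,0.1],
    [0,-0.35,0,0,0,0,0.1],
    [0,-0.35,0,0,0,0,0.1],
    [0,-0.35,0,0,0,0,0.1],
    [0,-0.22,0,0,0,0,0.1],
    [0,-0.22,0,0,0,0,0.1]
  ]
}}

```text
time: 11.68
tool_pos: [475.5, -342.7, 107.1]
tcp_rot: [180.0, 0.0, 61.8]
ft_force: [0.4, -0.9, -3.5]
finger_gap: 19.2
grip_force: 49.3
```

```bash
python3 -c "
from plan import *
f=lambda x,y,z,*r:(*fr(ST,x,y),z,61.7,.1,*r)
im,C=wrist()
H,S,V=cv2.split(cv2.cvtColor(im,cv2.COLOR_RGB2HSV)); print([(c,s[4]) for c,s in blobs(((H<12)|(H>172))&(S>140)&(V>60),15)])
cv2.imwrite('pics/w2.png',im[:,:,::-1])
s=sense();print(s['tool_pos'],s['ft_force'])
plan([f(-86,-25,145),f(45,33,145),f(45,33,116),f(45,33,107.3,5)])"
```

```text
[(array([315.7,  99.9]), 824), (array([419.4, 140. ]), 837), (array([218.7, 187. ]), 335)]
[ 474.98425565 -342.37951208  106.95306825] [-2.63316816  1.75590626  1.64610067]
[[-0.02,0.02,-0.63,0,0,0.02,0.1],[-0.01,0.01,-0.64,0,0,0.01,0.1],[0.32,0.73,0.0,0,0,0.0,0.1],[0.32,0.73,0.0,0,0,0.0,0.1],[0.32,0.73,0.0,0,0,0.0,0.1],[0.33,0.72,0.0,0,0,0.0,0.1],[0.32,0.73,0.0,0,0,0.0,0.1],[0.32,0.73,0.0,0,0,0.0,0.1]]
[[0.0,0.0,0.48,0,0,0.0,0.1],[0.0,0.0,0.49,0,0,0.0,0.1],[0.0,0.0,0.14,0,0,0.0,0.1],[0.0,0.0,0.15,0,0,0.0,0.1]]
end [ 618.2 -354.8  107.3] 61.7
```

View pics/w2.png

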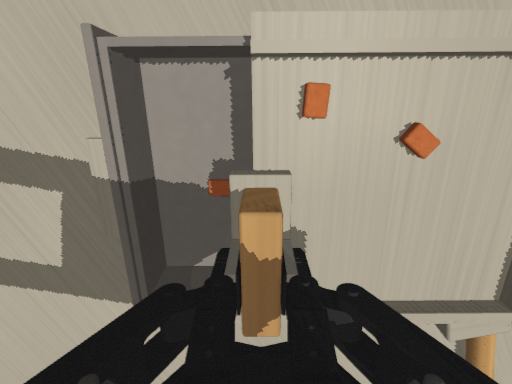

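Chip 3 is over the edge, ahead of the blade at (218,187); the other two are untouched at (316,100) and (420,140).

{"method": "apply_moves", "body": {
  "deltas": [
    [-0.02,0.02,-0.63,0,0,0.02,0.1],
    [-0.01,0.01,-0.64,0,0,0.01,0.1],
    [0.32,0.73,0,0,0,0,0.1],
    [0.32,0.73,0,0,0,0,0.1],
    [0.32,0.73,0,0,0,0,0.1],
    [0.33,0.72,0,0,0,0,0.1],
    [0.32,0.73,0,0,0,0,0.1],
    [0.32,0.73,0,0,0,0,0.1]
  ]
}}

```text
time: 12.72
tool_pos: [620.7, -355.8, 147.2]
tcp_rot: [179.9, 0.0, 61.7]
ft_force: [0.8, -0.3, -2.1]
finger_gap: 19.4
grip_force: 49.6
```

{"method": "apply_moves", "body": {
  "deltas": [
    [0,0,0.48,0,0,0,0.1],
    [0,0,0.48,0,0,0,0.1],
    [0,0,0.14,0,0,0,0.1],
    [0,0,0.15,0,0,0,0.1],
    [0,0,0,0,0,0,0.1]
  ]
}}

```text
time: 13.35
tool_pos: [618.9, -355.4, 107.8]
tcp_rot: [180.0, 0.0, 61.7]
ft_force: [1.0, -0.3, -2.9]
finger_gap: 19.6
grip_force: 49.8
```

```bash
python3 -c "
from plan import *
im,C=wrist();s=sense();print(s['tool_pos'],s['ft_force'],s['tcp_rot'])
H,S,V=cv2.split(cv2.cvtColor(im,cv2.COLOR_RGB2HSV))
c0,a=ST;Q=np.array([[np.cos(a),np.sin(a)],[-np.sin(a),np.cos(a)]])
print('tcp st',Q@(s['tool_pos'][:2]-c0))
for c,st in blobs(((H<12)|(H>172))&(S>140)&(V>60),15): print(c,st[4],Q@(onz(C,*c,76)[:2]-c0),Q@(onz(C,*c,16)[:2]-c0))
"
```

```text
[ 619.07547753 -355.47511922  108.07629309] [ 0.1809171   0.33600281 -2.55432234] [1.79965250e+02 4.37995505e-03 6.16933694e+01]
tcp st [46.0427749  32.76997115]
[ 93.4 197.8] 755 [-54.84185002  58.79541084] [-92.73640407  38.11296356]
[194.9 229.6] 610 [ 5.19368377 37.46615739] [-10.28962116   8.82150536]
```

{"method": "apply_moves", "body": {
  "deltas": [
    [0,-0.1,0.02,0,0,0,0.1],
    [0,-0.33,0,0,0,0,0.1],
    [0,-0.33,0,0,0,0,0.1],
    [0,-0.33,0,0,0,0,0.1],
    [0,-0.33,0,0,0,0,0.1],
    [0,-0.33,0,0,0,0,0.1],
    [0,-0.33,0,0,0,0,0.1],
    [0,-0.33,0,0,0,0,0.1]
  ]
}}

```text
time: 14.4
tool_pos: [554.9, -320.7, 107.0]
tcp_rot: [180.0, 0.0, 61.7]
ft_force: [0.6, -0.2, -2.4]
finger_gap: 18.8
grip_force: 49.8
```

{"method": "apply_moves", "body": {
  "deltas": [
    [0,-0.33,0,0,0,0,0.1],
    [0,-0.33,0,0,0,0,0.1],
    [0,-0.33,0,0,0,0,0.1],
    [0,-0.33,0,0,0,0,0.1],
    [0,-0.25,0,0,0,0,0.1],
    [0,-0.25,0,0,0,0,0.1],
    [0,-0.22,0,0,0,0,0.1],
    [0,0,0,0,0,0,0.1]
  ]
}}

```text
time: 15.4
tool_pos: [501.3, -291.8, 107.1]
tcp_rot: [180.0, 0.0, 61.7]
ft_force: [0.0, 0.5, -1.9]
finger_gap: 19.3
grip_force: 49.8
```

```bash
python3 -c "
from plan import *
s=sense();print(s['tool_pos'],s['ft_force'])
f=lambda x,y,z,*r:(*fr(ST,x,y),z,61.7,.1,*r)
plan([f(-86,33,145),f(-150,-70,225)])"
```

```text
[ 501.26704183 -291.82974355  107.08386145] [ 0.01678428  0.46856323 -1.90554432]
[[0.0,0.03,-0.63,0,0,0.0,0.1],[0.0,0.03,-0.63,0,0,0.0,0.1],[-0.57,-0.36,-0.45,0,0,0.0,0.1],[-0.57,-0.35,-0.44,0,0,0.0,0.1],[-0.58,-0.36,-0.45,0,0,0.0,0.1],[-0.57,-0.35,-0.44,0,0,0.0,0.1],[-0.57,-0.36,-0.45,0,0,0.0,0.1],[-0.57,-0.35,-0.44,0,0,0.0,0.1]]
end [ 397.8 -353.   225. ] 61.7
```

{"method": "apply_moves", "body": {
  "deltas": [
    [0,0.03,-0.63,0,0,0,0.1],
    [0,0.03,-0.63,0,0,0,0.1],
    [-0.57,-0.36,-0.45,0,0,0,0.1],
    [-0.57,-0.35,-0.44,0,0,0,0.1],
    [-0.58,-0.36,-0.45,0,0,0,0.1],
    [-0.57,-0.35,-0.44,0,0,0,0.1],
    [-0.57,-0.36,-0.45,0,0,0,0.1],
    [-0.57,-0.35,-0.44,0,0,0,0.1]
  ]
}}

```text
time: 16.4
tool_pos: [396.8, -353.9, 225.8]
tcp_rot: [180.0, 0.0, 61.7]
ft_force: [-0.2, -0.7, -2.6]
finger_gap: 19.0
grip_force: 49.8
```

```bash
python3 -c "
from plan import *
im,C=wrist();s=sense();print(s['time'],s['tool_pos'],s['ft_force'],s['tcp_rot'])
cv2.imwrite('pics/w3.png',im[:,:,::-1])
H,S,V=cv2.split(cv2.cvtColor(im,cv2.COLOR_RGB2HSV))
c0,a=ST;Q=np.array([[np.cos(a),np.sin(a)],[-np.sin(a),np.cos(a)]])
for c,st in blobs(((H<12)|(H>172))&(S>140)&(V>60),15): print(c,st[4],Q@(onz(C,*c,16)[:2]-c0))
"
```

```text
16.45 [ 395.70410971 -355.68411089  227.95671081] [ 1.20401894 -2.60073042 -0.73879467] [1.79896189e+02 1.33508335e-01 6.16418953e+01]
[103.4  21.8] 2403 [-315.21216272   89.84445706]
[295.5  62.5] 420 [-110.9741772    50.74209577]
[286.5 119. ] 171 [-119.13582992   -9.28662365]
```

View pics/w3.png

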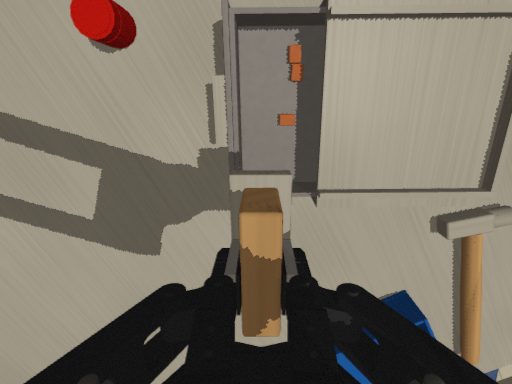

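All three chips are in the drawer at (295,54), (296,72) and (287,119), and the plate is clear. Next I close the drawer.

```bash
python3 -c "
from plan import *
C=cam('wrist',(np.array([395.704,-355.684,227.957]),[179.896,.1335,61.642]))
c0,a=ST;Q=np.array([[np.cos(a),np.sin(a)],[-np.sin(a),np.cos(a)]])
for p in((93,18),(104,12),(80,12)): print('can',Q@(onz(C,*p,50)[:2]-c0))
for p in((213,78),(213,142),(225,5),(232,165)): print('lip/panel',Q@(onz(C,*p,58)[:2]-c0))
f=lambda x,y,z,*r:(*fr(ST,x,y),z,61.7,.1,*r)
plan([f(-236,-20,200),f(-236,-15,75,25),f(-236,-15,62)])"
```

```text
can [-308.27028126   82.97208661]
can [-296.93453785   87.8810687 ]
can [-319.57040713   87.89739189]
lip/panel [-196.0388339    29.62756726]
lip/panel [-199.57867251  -32.88539808]
lip/panel [-181.57915173   91.24835233]
lip/panel [-180.34074569  -57.69371865]
[[0.44,-0.71,0.23,0,0,-0.0,0.1],[0.45,-0.72,0.24,0,0,-0.01,0.1],[0.44,-0.71,0.23,0,0,0.0,0.1],[0.45,-0.71,0.23,0,0,-0.0,0.1],[0.03,0.0,0.69,0,0,-0.0,0.1],[0.02,0.0,0.7,0,0,-0.0,0.1],[0.03,0.0,0.69,0,0,-0.0,0.1],[0.03,0.0,0.7,0,0,-0.0,0.1]]
[[0.02,0.0,0.69,0,0,-0.0,0.1],[0.03,0.0,0.7,0,0,-0.0,0.1],[0.0,0.0,0.43,0,0,-0.0,0.1]]
end [ 348.1 -263.9   62.1] 61.7
```

{"method": "apply_moves", "body": {
  "deltas": [
    [0.44,-0.71,0.23,0,0,0,0.1],
    [0.45,-0.72,0.24,0,0,0,0.1],
    [0.44,-0.71,0.23,0,0,0,0.1],
    [0.45,-0.71,0.23,0,0,0,0.1],
    [0.1,0,0.69,0,0,0,0.1],
    [0.1,0,0.7,0,0,0,0.1],
    [0.1,0,0.69,0,0,0,0.1],
    [0.1,0,0.7,0,0,0,0.1]
  ]
}}

```text
time: 17.45
tool_pos: [353.6, -255.3, 113.3]
tcp_rot: [180.0, 0.0, 61.7]
ft_force: [0.8, 0.2, -2.5]
finger_gap: 19.5
grip_force: 50.0
```

{"method": "apply_moves", "body": {
  "deltas": [
    [0.1,0,0.69,0,0,0,0.1],
    [0.1,0,0.7,0,0,0,0.1],
    [0,0,0.43,0,0,0,0.1],
    [0,0.3,0,0,0,0,0.1],
    [0,0.3,0,0,0,0,0.1],
    [0,0.3,0,0,0,0,0.1]
  ]
}}

```text
time: 18.2
tool_pos: [381.3, -263.2, 59.7]
tcp_rot: [180.0, 0.0, 61.7]
ft_force: [-2.3, 0.5, -1.8]
finger_gap: 18.8
grip_force: 52.2
```

{"method": "apply_moves", "body": {
  "deltas": [
    [0,0.35,0,0,0,0,0.1],
    [0,0.35,0,0,0,0,0.1],
    [0,0.35,0,0,0,0,0.1],
    [0,0.35,0,0,0,0,0.1],
    [0,0.3,0,0,0,0,0.1],
    [0,0.2,0,0,0,0,0.1]
  ]
}}

```text
time: 18.95
tool_pos: [431.1, -289.8, 58.9]
tcp_rot: [-180.0, -0.0, 61.7]
ft_force: [-1.3, 1.6, 2.1]
finger_gap: 19.2
grip_force: 52.8
```

```bash
python3 -c "
from plan import *
s=sense();print(s['tool_pos'],s['ft_force'])
c0,a=ST;Q=np.array([[np.cos(a),np.sin(a)],[-np.sin(a),np.cos(a)]]);print(Q@(s['tool_pos'][:2]-c0),s['finger_gap'])"
```

```text
[ 431.10479651 -289.76850909   58.91333826] [-1.32567997  1.57297052  2.08675493]
[-150.61188197    1.50846983] 19.152579163651698
```

Still moving; continue until the force rises.

{"method": "apply_moves", "body": {
  "deltas": [
    [0,0.2,0,0,0,0,0.1],
    [0,0.2,0,0,0,0,0.1],
    [0,0.1,0,0,0,0,0.1]
  ]
}}

```text
time: 19.32
tool_pos: [444.0, -296.7, 58.9]
tcp_rot: [-180.0, -0.0, 61.7]
ft_force: [-1.0, 1.6, 0.8]
finger_gap: 19.2
grip_force: 52.6
```

{"method": "apply_moves", "body": {
  "deltas": [
    [0,0.1,0,0,0,0,0.1],
    [0,0.1,0,0,0,0,0.1]
  ]
}}

```text
time: 19.58
tool_pos: [447.0, -298.2, 58.4]
tcp_rot: [-179.6, -0.0, 61.7]
ft_force: [-19.2, 10.6, 12.5]
finger_gap: 19.0
grip_force: 71.9
```

{"method": "apply_moves", "body": {
  "deltas": [
    [0,0.1,0,0,0,0,0.1],
    [0,0,0,0,0,0,0.1]
  ]
}}

```text
time: 19.82
tool_pos: [447.0, -298.3, 58.0]
tcp_rot: [-179.3, -0.0, 61.7]
ft_force: [-26.8, 16.0, 21.9]
finger_gap: 18.9
grip_force: 81.3
```

{"method": "apply_moves", "body": {
  "deltas": [
    [0,-0.2,0,0,0,0,0.1],
    [0,-0.3,0,0,0,0,0.1],
    [0,-0.5,0,0,0,0,0.1],
    [0,-0.5,-0.5,0,0,0,0.1],
    [0,0,-0.9,0,0,0,0.1],
    [0,0,-0.9,0,0,0,0.1],
    [0,0,-0.9,0,0,0,0.1],
    [0,0,-0.9,0,0,0,0.1]
  ]
}}

```text
time: 20.82
tool_pos: [412.0, -279.6, 182.8]
tcp_rot: [180.0, 0.0, 61.7]
ft_force: [0.2, 0.1, -3.0]
finger_gap: 19.0
grip_force: 51.3
```

```bash
python3 -c "
from plan import *
s=sense();print(s['time'],s['tool_pos'],s['ft_force'],s['tcp_rot'],s['finger_gap'])
im=snapshot('side'); w=snapshot('wrist')
cv2.imwrite('pics/s4.png',np.hstack([im[150:350,190:450],cv2.resize(w,None,fx=.65,fy=.65)[:200,:260]])[:,:,::-1].repeat(1,0))
b=fr(BX,50,0)
plan([(420,-60,190,90,.1,29),(*fr(BX,-20,0),190,121.2,.1,29),(*b,150,121.2,.1),(*b,60,121.2,.1,25)])"
```

```text
20.825 [ 411.99780034 -279.5840996   182.81907219] [ 0.16743232  0.11154238 -3.02464873] [1.79959351e+02 9.36302840e-03 6.17064554e+01] 18.984253553874655
[[0.82,-0.41,-0.02,0,0,-0.77,0.1],[0.85,-0.37,-0.02,0,0,-0.77,0.1],[0.87,-0.31,-0.02,0,0,-0.77,0.1],[0.88,-0.25,-0.01,0,0,-0.78,0.1],[0.9,-0.2,-0.02,0,0,-0.77,0.1],[0.91,-0.14,-0.02,0,0,-0.77,0.1],[0.92,-0.09,-0.02,0,0,-0.77,0.1],[0.92,-0.03,-0.02,0,0,-0.77,0.1]]
[[0.91,0.02,0.0,0,0,-0.52,0.1],[0.9,0.06,0.0,0,0,-0.53,0.1],[0.9,0.1,0.0,0,0,-0.52,0.1],[0.9,0.14,0.0,0,0,-0.53,0.1],[0.89,0.18,0.0,0,0,-0.52,0.1],[0.88,0.21,0.0,0,0,-0.52,0.1],[0.87,0.25,0.0,0,0,-0.53,0.1],[0.87,0.28,0.0,0,0,-0.52,0.1]]
[[0.84,0.32,0.0,0,0,-0.52,0.1],[0.84,0.36,0.0,0,0,-0.53,0.1],[0.82,0.39,0.0,0,0,-0.52,0.1],[0.8,0.42,0.0,0,0,-0.53,0.1],[0.78,0.46,0.0,0,0,-0.52,0.1],[0.0,0.78,0.44,0,0,0.0,0.1],[0.0,0.78,0.45,0,0,0.0,0.1],[0.0,0.78,0.44,0,0,0.0,0.1]]
[[0.0,0.0,0.75,0,0,0.0,0.1],[0.0,0.0,0.75,0,0,0.0,0.1],[0.0,0.0,0.75,0,0,0.0,0.1],[0.0,0.0,0.75,0,0,0.0,0.1]]
end [489.4 329.9  60.1] 121.2
```

View pics/s4.png

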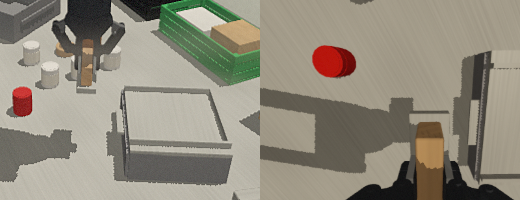

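The drawer is shut flush and the scraper is still held square. Taking it to the box.

{"method": "apply_moves", "body": {
  "deltas": [
    [0.82,-0.41,-0.02,0,0,-0.77,0.1],
    [0.85,-0.37,-0.02,0,0,-0.77,0.1],
    [0.87,-0.31,-0.02,0,0,-0.77,0.1],
    [0.88,-0.25,-0.01,0,0,-0.78,0.1],
    [0.9,-0.2,-0.02,0,0,-0.77,0.1],
    [0.91,-0.14,-0.02,0,0,-0.77,0.1],
    [0.92,-0.09,-0.02,0,0,-0.77,0.1],
    [0.92,-0.03,-0.02,0,0,-0.77,0.1]
  ]
}}

```text
time: 21.92
tool_pos: [417.8, -57.6, 185.0]
tcp_rot: [-179.9, -0.0, 90.1]
ft_force: [0.7, 0.2, -2.2]
finger_gap: 19.1
grip_force: 51.4
```

{"method": "apply_moves", "body": {
  "deltas": [
    [0.91,0.02,0,0,0,-0.52,0.1],
    [0.9,0.06,0,0,0,-0.53,0.1],
    [0.9,0.1,0,0,0,-0.52,0.1],
    [0.9,0.14,0,0,0,-0.53,0.1],
    [0.89,0.18,0,0,0,-0.52,0.1],
    [0.88,0.21,0,0,0,-0.52,0.1],
    [0.87,0.25,0,0,0,-0.53,0.1],
    [0.87,0.28,0,0,0,-0.52,0.1]
  ]
}}

```text
time: 22.92
tool_pos: [423.4, 159.9, 184.9]
tcp_rot: [-179.9, -0.0, 109.3]
ft_force: [0.6, 0.3, -2.3]
finger_gap: 19.3
grip_force: 51.4
```

{"method": "apply_moves", "body": {
  "deltas": [
    [0.84,0.32,0,0,0,-0.52,0.1],
    [0.84,0.36,0,0,0,-0.53,0.1],
    [0.82,0.39,0,0,0,-0.52,0.1],
    [0.8,0.42,0,0,0,-0.53,0.1],
    [0.78,0.46,0,0,0,-0.52,0.1],
    [0,0.78,0.44,0,0,0,0.1],
    [0,0.78,0.45,0,0,0,0.1],
    [0,0.78,0.44,0,0,0,0.1]
  ]
}}

```text
time: 23.92
tool_pos: [487.7, 331.5, 144.2]
tcp_rot: [-179.9, -0.0, 121.2]
ft_force: [1.0, 0.5, -2.9]
finger_gap: 19.2
grip_force: 51.5
```

```bash
python3 -c "
from plan import *
s=sense();print(s['time'],s['tool_pos'],s['ft_force'],s['tcp_rot'])
b=fr(BX,50,0)
plan([(*b,58,121.2,.1,25),(*b,43,121.2,.1,6)])"
```

```text
23.925 [487.65609799 331.45422054 144.24975502] [ 0.99498141  0.49321973 -2.87183373] [-1.79916735e+02 -1.16986897e-03  1.21216415e+02]
[[-0.02,0.0,0.72,0,0,0.0,0.1],[-0.02,0.01,0.72,0,0,0.0,0.1],[-0.01,0.0,0.72,0,0,0.0,0.1],[-0.02,0.01,0.71,0,0,0.0,0.1],[0.0,0.0,0.17,0,0,0.0,0.1],[0.0,0.0,0.17,0,0,0.0,0.1],[0.0,0.0,0.16,0,0,0.0,0.1]]
end [489.3 330.   43.1] 121.2
```

{"method": "apply_moves", "body": {
  "deltas": [
    [-0.02,0,0.72,0,0,0,0.1],
    [-0.02,0.01,0.72,0,0,0,0.1],
    [-0.01,0,0.72,0,0,0,0.1],
    [-0.02,0.01,0.71,0,0,0,0.1],
    [0,0,0,0,0,0,0.1]
  ]
}}

```text
time: 24.55
tool_pos: [486.9, 328.4, 56.8]
tcp_rot: [-179.7, -0.0, 121.2]
ft_force: [0.6, -0.9, -2.3]
finger_gap: 19.1
grip_force: 51.4
```

{"method": "apply_moves", "body": {
  "deltas": [
    [0,0,0.17,0,0,0,0.1],
    [0,0,0.17,0,0,0,0.1],
    [0,0,0,0,0,0,0.1]
  ]
}}

```text
time: 24.92
tool_pos: [489.3, 329.9, 50.3]
tcp_rot: [180.0, 0.0, 121.2]
ft_force: [-0.5, 0.4, -2.3]
finger_gap: 19.2
grip_force: 51.4
```

{"method": "apply_moves", "body": {
  "deltas": [
    [0,0,0.13,0,0,0,0.1],
    [0,0,0.1,0,0,0,0.1],
    [0,0,0,0,0,0,0.1]
  ]
}}

```text
time: 25.3
tool_pos: [489.1, 329.7, 43.0]
tcp_rot: [-180.0, -0.0, 121.2]
ft_force: [0.1, 0.6, -2.8]
finger_gap: 18.9
grip_force: 51.4
```

{"method": "apply_moves", "body": {
  "deltas": [
    [0,0,0.04,0,0,0,0.1],
    [0,0,0,0,0,0,0.1]
  ]
}}

```text
time: 25.55
tool_pos: [489.3, 329.9, 42.2]
tcp_rot: [-180.0, -0.0, 121.2]
ft_force: [-0.5, -0.5, -3.0]
finger_gap: 19.5
grip_force: 51.4
```

{"method": "apply_moves", "body": {
  "deltas": [
    [0,0,0.03,0,0,0,0.1],
    [0,0,0,0,0,0,0.5],
    [0,0,0,0,0,0,0.5],
    [0,0,0,0,0,0,0.5],
    [0,0,-0.3,0,0,0,0.5],
    [0,0,-0.7,0,0,0,0.5],
    [0,0,-1,0,0,0,0.5],
    [0,0,-1,0,0,0,0.5]
  ]
}}

```text
time: 26.55
tool_pos: [490.0, 330.2, 134.2]
tcp_rot: [179.9, 0.0, 121.2]
ft_force: [0.8, -0.6, 0.3]
finger_gap: 42.8
grip_force: 0.0
```

{"method": "apply_moves", "body": {
  "deltas": [
    [-0.9,-0.4,-0.9,0,0,0,0.6],
    [-0.9,-0.4,-0.8,0,0,0,0.6],
    [-0.9,-0.4,0,0,0,0,0.6],
    [-0.9,-0.4,0,0,0,0,0.6],
    [-0.9,-0.4,0,0,0,0,0.6],
    [-0.9,-0.4,0,0,0,0,0.6]
  ]
}}

```text
time: 27.3
tool_pos: [512.5, 153.2, 184.6]
tcp_rot: [179.8, 0.1, 121.2]
ft_force: [-0.5, -0.3, 0.2]
finger_gap: 51.3
grip_force: 0.0
```

```bash
cat > tins.py <<'E'
from plan import *
# tin top centres from the scene and side views: bright unsaturated lids, top ellipse at z=50
def tins():
    out={}
    for n,roi in(("scene",(190,175,300,270)),("side",(195,180,330,245))):
        im=snapshot(n); C=cam(n); H,S,V=cv2.split(cv2.cvtColor(im,cv2.COLOR_RGB2HSV))
        x0,y0,x1,y1=roi; m=np.zeros(V.shape,bool); m[y0:y1,x0:x1]=((V>185)&(S<60))[y0:y1,x0:x1]
        out[n]=[(onz(C,*c,50)[:2].round(0).tolist(),st[4],st[2:4]) for c,st in blobs(m,35)]
        cv2.imwrite(f"pics/t_{n}.png",im[:,:,::-1])
    return out
E
python3 -c "
from tins import *
s=sense();print(s['time'],s['tool_pos'],s['tcp_rot'])
for k,v in tins().items():
  print(k)
  for t in v: print(t)
im,C=wrist(); cv2.imwrite('pics/w5.png',np.hstack([im,snapshot('scene')[:,:]])[::1,:,::-1][:, :800])"
```

```text
27.3 [512.51094984 153.21811042 184.56064386] [1.79832338e+02 6.04897470e-02 1.21205226e+02]
scene
([448.0, 52.0], 44, [9, 7])
([430.0, -71.0], 62, [12, 7])
([508.0, -67.0], 71, [12, 8])
([603.0, -61.0], 69, [12, 10])
side
([447.0, 50.0], 105, [16, 8])
([602.0, -62.0], 102, [16, 8])
([507.0, -69.0], 122, [17, 9])
([429.0, -70.0], 140, [18, 10])
```

View pics/w5.png

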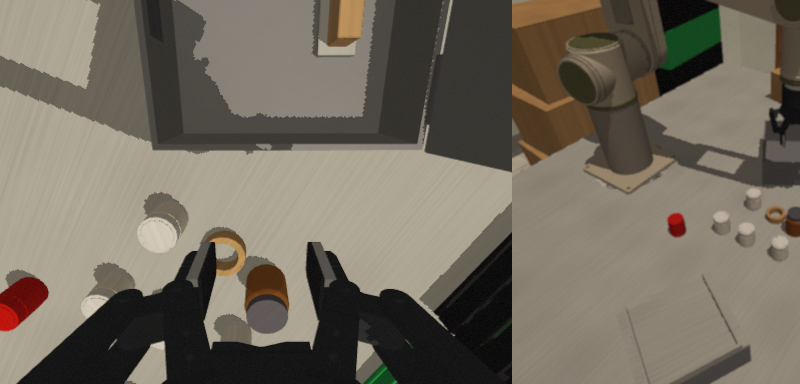

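The scraper stands in the box. Tin 1 has been knocked to about (447,50); both views agree on that and on the other tins. Picking tin 1.

```bash
cat >> plan.py <<'E'
def pick(x,y,yaw=121.2,o=.72): plan([(x,y,max(130,sense()["tool_pos"][2]*.7),yaw,o,34),(x,y,60,yaw,o,28),(x,y,32,yaw,o,14)])
def carry(bx,by,yaw=121.2):
    s=sense()["tool_pos"]; b=fr(BX,bx,by); plan([(s[0],s[1],75,yaw,.1,18),(s[0]+.15*(b[0]-s[0]),s[1]+.15*(b[1]-s[1]),155,yaw,.1,28),(*b,160,yaw,.1,36),(*b,60,yaw,.1,28),(*b,40,yaw,.1,10)])
E
python3 -c "
from plan import *
pick(447,50)"
```

```text
[[-0.46,-0.91,0.45,0,0,-0.0,0.72],[-0.46,-0.92,0.45,0,0,-0.01,0.72],[-0.46,-0.91,0.45,0,0,-0.0,0.72],[-0.46,-0.92,0.45,0,0,-0.01,0.72],[0.0,0.0,0.78,0,0,0.0,0.72],[0.0,0.0,0.77,0,0,0.0,0.72],[0.0,0.0,0.78,0,0,0.0,0.72],[0.0,0.0,0.31,0,0,0.0,0.72]]
[[0.0,0.0,0.31,0,0,0.0,0.72],[0.0,0.0,0.32,0,0,0.0,0.72]]
end [447.   49.9  31.9] 121.2
```

{"method": "apply_moves", "body": {
  "deltas": [
    [-0.46,-0.91,0.45,0,0,0,0.72],
    [-0.46,-0.92,0.45,0,0,0,0.72],
    [-0.46,-0.91,0.45,0,0,0,0.72],
    [-0.46,-0.92,0.45,0,0,0,0.72],
    [0,0,0.7,0,0,0,0.72],
    [0,0,0.6,0,0,0,0.72],
    [0,0,0,0,0,0,0.72]
  ]
}}

```text
time: 28.38
tool_pos: [445.5, 50.7, 88.6]
tcp_rot: [-179.9, -0.1, 121.3]
ft_force: [-0.7, -0.4, 0.7]
finger_gap: 61.4
grip_force: 0.0
```

```bash
python3 -c "
from plan import *
s=sense();print(s['tool_pos'],s['finger_gap'])
plan([(447,50,60,121.2,.72),(447,50,32,121.2,.72,14)])
plan([(447,50,75,121.2,.1,18)],(447,50,32,121.2))"
```

```text
[445.46124529  50.70737106  88.61264216] 61.42646492734306
[[-0.02,0.02,0.48,0,0,0.01,0.72],[-0.03,0.01,0.47,0,0,0.0,0.72],[0.0,0.0,0.31,0,0,0.0,0.72],[0.0,0.0,0.31,0,0,0.0,0.72],[0.0,0.0,0.32,0,0,0.0,0.72]]
end [447.   49.9  31.9] 121.2
[[0.0,0.0,-0.48,0,0,-0.0,0.1],[0.0,0.0,-0.48,0,0,-0.0,0.1],[0.0,0.0,-0.47,0,0,-0.0,0.1]]
end [447.   50.   74.9] 121.2
```

{"method": "apply_moves", "body": {
  "deltas": [
    [-0.02,0.02,0.48,0,0,0,0.72],
    [-0.03,0.01,0.47,0,0,0,0.72],
    [0,0,0.31,0,0,0,0.72],
    [0,0,0.31,0,0,0,0.72],
    [0,0,0.32,0,0,0,0.72],
    [0,0,0,0,0,0,0.2],
    [0,0,0,0,0,0,0.2],
    [0,0,0,0,0,0,0.2]
  ],
  "grip_force": 40
}}

```text
time: 29.38
tool_pos: [448.0, 49.1, 32.8]
tcp_rot: [180.0, 0.0, 121.2]
ft_force: [0.7, -0.2, -2.0]
finger_gap: 40.8
grip_force: 40.6
```

```bash
python3 -c "
from plan import *
s=sense();print(s['tool_pos'],s['finger_gap'],s['grip_force'])
carry(-52,80)"
```

```text
[448.0360844   49.07416107  32.79906785] 40.83517422759258 40.55405259132385
[[0.0,0.0,-0.47,0,0,0.0,0.1],[0.0,0.0,-0.47,0,0,0.0,0.1],[0.0,0.0,-0.47,0,0,0.0,0.1],[0.37,0.1,-0.67,0,0,0.0,0.1],[0.38,0.1,-0.66,0,0,0.0,0.1],[0.37,0.1,-0.67,0,0,0.0,0.1],[0.37,0.09,-0.66,0,0,0.0,0.1],[1.06,0.28,-0.02,0,0,0.0,0.1]]
[[1.06,0.28,-0.02,0,0,0.0,0.1],[1.06,0.28,-0.02,0,0,0.0,0.1],[1.06,0.28,-0.03,0,0,0.0,0.1],[1.05,0.28,-0.02,0,0,0.0,0.1],[1.06,0.28,-0.02,0,0,0.0,0.1],[1.06,0.28,-0.02,0,0,0.0,0.1],[1.06,0.28,-0.02,0,0,0.0,0.1],[0.0,0.0,0.83,0,0,0.0,0.1]]
[[0.0,0.0,0.84,0,0,0.0,0.1],[0.0,0.0,0.83,0,0,0.0,0.1],[0.0,0.0,0.83,0,0,0.0,0.1],[0.0,0.0,0.22,0,0,0.0,0.1],[0.0,0.0,0.23,0,0,0.0,0.1],[0.0,0.0,0.22,0,0,0.0,0.1]]
end [360.7 345.5  40. ] 121.2
```

{"method": "apply_moves", "body": {
  "deltas": [
    [0,0,-0.47,0,0,0,0.2],
    [0,0,-0.47,0,0,0,0.2],
    [0,0,-0.47,0,0,0,0.2],
    [0.37,0.1,-0.67,0,0,0,0.2],
    [0.38,0.1,-0.66,0,0,0,0.2],
    [0.37,0.1,-0.67,0,0,0,0.2],
    [0.37,0.09,-0.66,0,0,0,0.2],
    [0.94,0.25,-0.02,0,0,0,0.2]
  ]
}}

```text
time: 30.38
tool_pos: [428.2, 121.5, 158.6]
tcp_rot: [179.7, 0.1, 121.1]
ft_force: [-0.0, 1.3, -2.3]
finger_gap: 40.7
grip_force: 40.8
```

{"method": "apply_moves", "body": {
  "deltas": [
    [0.94,0.25,-0.02,0,0,0,0.2],
    [0.94,0.25,-0.02,0,0,0,0.2],
    [0.94,0.25,-0.02,0,0,0,0.2],
    [0.94,0.25,-0.02,0,0,0,0.2],
    [0.94,0.25,-0.02,0,0,0,0.2],
    [0.94,0.25,-0.02,0,0,0,0.2],
    [0.94,0.25,-0.02,0,0,0,0.2],
    [0.94,0.25,-0.02,0,0,0,0.2]
  ]
}}

```text
time: 31.38
tool_pos: [360.8, 346.5, 161.3]
tcp_rot: [179.9, -0.0, 121.2]
ft_force: [0.1, -0.3, -1.9]
finger_gap: 40.9
grip_force: 40.8
```

{"method": "apply_moves", "body": {
  "deltas": [
    [0,0,0.83,0,0,0,0.2],
    [0,0,0.84,0,0,0,0.2],
    [0,0,0.83,0,0,0,0.2],
    [0,0,0.83,0,0,0,0.2],
    [0,0,0.22,0,0,0,0.2],
    [0,0,0.23,0,0,0,0.2],
    [0,0,0.22,0,0,0,0.2],
    [0,0,0,0,0,0,0.2]
  ]
}}

```text
time: 32.38
tool_pos: [362.3, 346.3, 41.0]
tcp_rot: [179.8, -0.0, 121.2]
ft_force: [4.7, 1.8, -1.9]
finger_gap: 40.8
grip_force: 45.0
```

```bash
python3 -c "
from plan import *
s=sense();print(s['time'],s['tool_pos'],s['finger_gap'],s['ft_force'],fr(BX,-52,80))
p=s['tool_pos']
plan([(p[0],p[1],120,121.2,.55,28),(420,-40,150,121.2,.72,29),(429.5,-70.5,80,121.2,.72,28),(429.5,-70.5,32,121.2,.72,14)],(p[0],p[1],37.5,121.2))"
```

```text
32.375 [362.29246723 346.31631629  40.99994532] 40.80515838140731 [ 4.65517164  1.78826153 -1.94918515] [360.57889772180323, 345.4917363254377]
[[0.0,0.0,-0.92,0,0,-0.0,0.55],[0.0,0.0,-0.91,0,0,-0.0,0.55],[0.0,0.0,-0.92,0,0,-0.0,0.55],[-0.86,-0.36,-0.07,0,0,-0.0,0.72],[-0.86,-0.36,-0.07,0,0,-0.0,0.72],[-0.85,-0.36,-0.07,0,0,-0.0,0.72],[-0.86,-0.36,-0.08,0,0,-0.0,0.72],[-0.86,-0.35,-0.07,0,0,-0.0,0.72]]
[[-0.86,-0.36,-0.07,0,0,-0.0,0.72],[-0.86,-0.36,-0.07,0,0,-0.0,0.72],[-0.85,-0.36,-0.07,0,0,-0.0,0.72],[-0.86,-0.36,-0.07,0,0,-0.0,0.72],[-0.86,-0.36,-0.07,0,0,-0.0,0.72],[-0.86,-0.36,-0.08,0,0,-0.0,0.72],[-0.86,-0.36,-0.07,0,0,-0.0,0.72],[-0.85,-0.36,-0.07,0,0,-0.0,0.72]]
[[-0.86,-0.36,-0.07,0,0,-0.0,0.72],[-0.34,-0.08,0.78,0,0,-0.0,0.72],[-0.35,-0.09,0.78,0,0,-0.0,0.72],[-0.34,-0.08,0.77,0,0,-0.0,0.72],[0.0,0.0,0.4,0,0,-0.0,0.72],[0.0,0.0,0.4,0,0,-0.0,0.72],[0.0,0.0,0.4,0,0,-0.0,0.72],[0.0,0.0,0.4,0,0,-0.0,0.72]]
end [429.5 -70.4  32.1] 121.2
```

The front finger brushes the front wall (about 5 N), so I shift 10 mm inward before releasing.

{"method": "apply_moves", "body": {
  "deltas": [
    [0,0.17,0,0,0,0,0.2],
    [0,0.17,0,0,0,0,0.2],
    [0,0,0.1,0,0,0,0.2],
    [0,0,0,0,0,0,0.2]
  ]
}}

```text
time: 32.88
tool_pos: [370.0, 350.9, 37.2]
tcp_rot: [180.0, -0.0, 121.2]
ft_force: [0.9, 1.0, -0.1]
finger_gap: 41.0
grip_force: 45.0
```

```bash
python3 -c "
from plan import *
s=sense();print(s['time'],s['tool_pos'],s['finger_gap'],s['ft_force'])
a=np.radians(31.2);print((s['tool_pos'][:2]-BX[0])@[np.cos(a),np.sin(a)])
im,C=wrist(); cv2.imwrite('pics/w6.png',im[:,:,::-1])"
```

```text
32.875 [370.03982194 350.90628437  37.20056644] 41.03125438561669 [ 0.91887137  0.95686828 -0.08326411]
-41.10258142800323
```

View pics/w6.png

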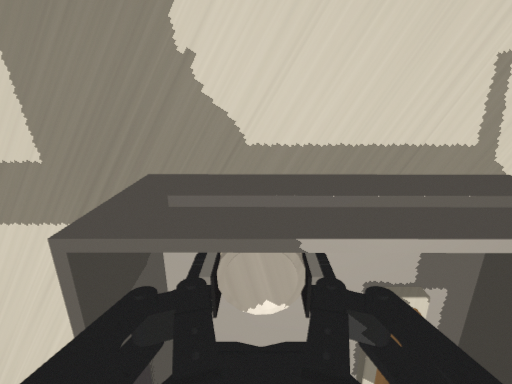

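{"method": "apply_moves", "body": {
  "deltas": [
    [0,0,0,0,0,0,0.57],
    [0,0,0,0,0,0,0.57],
    [0,0,-0.4,0,0,0,0.57],
    [0,0,-0.9,0,0,0,0.57],
    [0,0,-0.9,0,0,0,0.57],
    [0,0,-0.9,0,0,0,0.6],
    [-0.86,-0.37,0,0,0,0,0.72],
    [-0.86,-0.37,0,0,0,0,0.72]
  ]
}}

```text
time: 33.92
tool_pos: [377.9, 294.9, 131.7]
tcp_rot: [179.9, 0.0, 121.3]
ft_force: [-0.8, 0.0, -0.3]
finger_gap: 61.4
grip_force: 0.0
```

{"method": "apply_moves", "body": {
  "deltas": [
    [-0.86,-0.37,0,0,0,0,0.72],
    [-0.86,-0.37,0,0,0,0,0.72],
    [-0.86,-0.37,0,0,0,0,0.72],
    [-0.86,-0.37,0,0,0,0,0.72],
    [-0.86,-0.37,0,0,0,0,0.72],
    [-0.86,-0.37,0,0,0,0,0.72],
    [-0.86,-0.37,0,0,0,0,0.72],
    [-0.86,-0.37,0,0,0,0,0.72]
  ]
}}

```text
time: 34.92
tool_pos: [408.8, 71.7, 131.1]
tcp_rot: [179.9, 0.0, 121.2]
ft_force: [0.4, 0.1, -0.2]
finger_gap: 61.4
grip_force: 0.0
```

```bash
python3 -c "
from tins import *
s=sense();print(s['time'],s['tool_pos'],s['finger_gap'])
for k,v in tins().items():
  print(k)
  for t in v: print(t)
plan([(429.5,-70.5,100,121.2,.72,29),(429.5,-70.5,32,121.2,.72,22)])"
```

```text
34.925 [408.76183464  71.6583359  131.10189026] 61.399581092148026
scene
([429.0, -71.0], 75, [12, 9])
([509.0, -68.0], 88, [14, 9])
([603.0, -60.0], 85, [12, 11])
side
([602.0, -62.0], 105, [17, 9])
([507.0, -69.0], 121, [17, 9])
([429.0, -70.0], 139, [18, 10])
[[-0.73,-0.31,0.17,0,0,-0.0,0.72],[-0.73,-0.3,0.18,0,0,-0.01,0.72],[-0.73,-0.31,0.17,0,0,-0.0,0.72],[-0.73,-0.31,0.17,0,0,-0.01,0.72],[-0.73,-0.31,0.17,0,0,-0.0,0.72],[-0.73,-0.31,0.18,0,0,-0.01,0.72],[0.0,0.0,0.57,0,0,0.0,0.72],[0.0,0.0,0.56,0,0,0.0,0.72]]
[[0.0,0.0,0.57,0,0,0.0,0.72],[0.0,0.0,0.56,0,0,0.0,0.72]]
end [429.4 -70.5  32.1] 121.2
```

{"method": "apply_moves", "body": {
  "deltas": [
    [-0.73,-0.31,0.17,0,0,0,0.72],
    [-0.73,-0.3,0.18,0,0,0,0.72],
    [-0.73,-0.31,0.17,0,0,0,0.72],
    [-0.73,-0.31,0.17,0,0,0,0.72],
    [-0.73,-0.31,0.17,0,0,0,0.72],
    [-0.73,-0.31,0.18,0,0,0,0.72],
    [0,0,0.57,0,0,0,0.72],
    [0,0,0.56,0,0,0,0.72]
  ]
}}

```text
time: 36.02
tool_pos: [429.5, -68.4, 65.0]
tcp_rot: [180.0, 0.0, 121.2]
ft_force: [0.4, 0.3, -0.1]
finger_gap: 61.2
grip_force: 0.0
```

{"method": "apply_moves", "body": {
  "deltas": [
    [0,0,0.57,0,0,0,0.72],
    [0,0,0.53,0,0,0,0.72],
    [0,0,0,0,0,0,0.72],
    [0,0,0,0,0,0,0.2],
    [0,0,0,0,0,0,0.2],
    [0,0,0,0,0,0,0.2]
  ]
}}

```text
time: 36.78
tool_pos: [429.7, -68.7, 32.7]
tcp_rot: [179.9, 0.1, 121.2]
ft_force: [0.0, -0.0, 2.4]
finger_gap: 41.1
grip_force: 40.6
```

```bash
sed -i 's/160,yaw,.1,36)/160,yaw,.1,29)/' plan.py; python3 -c "
from plan import *
s=sense();print(s['tool_pos'],s['finger_gap'],s['grip_force'])
carry(-41,27)"
```

```text
[429.71342267 -68.73843575  32.70982538] 41.10255070591004 40.607998967170715
[[0.0,0.0,-0.47,0,0,0.0,0.1],[0.0,0.0,-0.47,0,0,0.0,0.1],[0.0,0.0,-0.47,0,0,0.0,0.1],[0.42,0.21,-0.67,0,0,0.0,0.1],[0.42,0.21,-0.66,0,0,0.0,0.1],[0.42,0.2,-0.67,0,0,0.0,0.1],[0.43,0.21,-0.67,0,0,0.0,0.1],[0.8,0.39,-0.01,0,0,0.0,0.1]]
[[0.79,0.4,-0.02,0,0,0.0,0.1],[0.8,0.39,-0.01,0,0,0.0,0.1],[0.79,0.39,-0.01,0,0,0.0,0.1],[0.8,0.4,-0.02,0,0,0.0,0.1],[0.79,0.39,-0.01,0,0,0.0,0.1],[0.8,0.39,-0.02,0,0,0.0,0.1],[0.8,0.4,-0.01,0,0,0.0,0.1],[0.79,0.39,-0.01,0,0,0.0,0.1]]
[[0.8,0.39,-0.02,0,0,0.0,0.1],[0.79,0.4,-0.01,0,0,0.0,0.1],[0.8,0.39,-0.01,0,0,0.0,0.1],[0.0,0.0,0.83,0,0,0.0,0.1],[0.0,0.0,0.84,0,0,0.0,0.1],[0.0,0.0,0.83,0,0,0.0,0.1],[0.0,0.0,0.83,0,0,0.0,0.1],[0.0,0.0,0.22,0,0,0.0,0.1]]
[[0.0,0.0,0.22,0,0,0.0,0.1],[0.0,0.0,0.23,0,0,0.0,0.1]]
end [397.4 305.9  39.9] 121.2
```

{"method": "apply_moves", "body": {
  "deltas": [
    [0,0,-0.47,0,0,0,0.2],
    [0,0,-0.47,0,0,0,0.2],
    [0,0,-0.47,0,0,0,0.2],
    [0.42,0.21,-0.67,0,0,0,0.2],
    [0.42,0.21,-0.66,0,0,0,0.2],
    [0.42,0.2,-0.67,0,0,0,0.2],
    [0.43,0.21,-0.67,0,0,0,0.2],
    [0.8,0.39,-0.01,0,0,0,0.2]
  ]
}}

```text
time: 37.78
tool_pos: [423.2, 14.2, 157.8]
tcp_rot: [179.8, 0.2, 121.1]
ft_force: [-0.1, -0.1, -1.0]
finger_gap: 40.9
grip_force: 40.8
```

{"method": "apply_moves", "body": {
  "deltas": [
    [0.79,0.4,-0.02,0,0,0,0.2],
    [0.8,0.39,-0.01,0,0,0,0.2],
    [0.79,0.39,-0.01,0,0,0,0.2],
    [0.8,0.4,-0.02,0,0,0,0.2],
    [0.79,0.39,-0.01,0,0,0,0.2],
    [0.8,0.39,-0.02,0,0,0,0.2],
    [0.8,0.4,-0.01,0,0,0,0.2],
    [0.79,0.39,-0.01,0,0,0,0.2]
  ]
}}

```text
time: 38.78
tool_pos: [403.6, 227.4, 159.0]
tcp_rot: [179.9, 0.0, 121.2]
ft_force: [-0.7, 0.1, -1.6]
finger_gap: 41.1
grip_force: 40.8
```

{"method": "apply_moves", "body": {
  "deltas": [
    [0.8,0.39,-0.02,0,0,0,0.2],
    [0.79,0.4,-0.01,0,0,0,0.2],
    [0.8,0.39,-0.01,0,0,0,0.2],
    [0,0,0.83,0,0,0,0.2],
    [0,0,0.84,0,0,0,0.2],
    [0,0,0.83,0,0,0,0.2],
    [0,0,0.83,0,0,0,0.2],
    [0,0,0.2,0,0,0,0.2]
  ]
}}

```text
time: 39.78
tool_pos: [395.7, 305.4, 52.3]
tcp_rot: [-179.8, 0.0, 121.2]
ft_force: [-0.7, -0.0, -0.9]
finger_gap: 41.0
grip_force: 40.8
```

{"method": "apply_moves", "body": {
  "deltas": [
    [0,0,0.17,0,0,0,0.2],
    [0,0,0.17,0,0,0,0.2],
    [0,0,0,0,0,0,0.2]
  ]
}}

```text
time: 40.15
tool_pos: [397.0, 306.2, 43.4]
tcp_rot: [180.0, -0.0, 121.2]
ft_force: [-0.7, -0.8, -1.6]
finger_gap: 40.8
grip_force: 40.8
```

```bash
python3 -c "
from plan import *
s=sense();print(s['time'],s['tool_pos'],s['finger_gap'],s['ft_force'],s['tcp_rot'],fr(BX,-41,27))"
```

```text
40.15 [396.96405021 306.18800934  43.41788012] 40.79485929507258 [-0.6729352  -0.7779137  -1.58977199] [ 1.79974826e+02 -8.48877650e-04  1.21200794e+02] [397.4433360803447, 305.85572764003535]
```

{"method": "apply_moves", "body": {
  "deltas": [
    [0,0,0.09,0,0,0,0.2],
    [0,0,0.1,0,0,0,0.2],
    [0,0,0,0,0,0,0.57],
    [0,0,0,0,0,0,0.57],
    [0,0,-0.4,0,0,0,0.57],
    [0,0,-0.9,0,0,0,0.57],
    [0,0,-0.9,0,0,0,0.57],
    [0,0,-0.9,0,0,0,0.6]
  ]
}}

```text
time: 41.15
tool_pos: [397.0, 306.2, 132.3]
tcp_rot: [179.9, -0.0, 121.2]
ft_force: [1.6, 1.1, -0.8]
finger_gap: 51.5
grip_force: 0.0
```

{"method": "apply_moves", "body": {
  "deltas": [
    [-0.9,-0.24,0,0,0,0,0.72],
    [-0.9,-0.24,0,0,0,0,0.72],
    [-0.9,-0.24,0,0,0,0,0.72],
    [-0.9,-0.24,0,0,0,0,0.72],
    [-0.9,-0.24,0,0,0,0,0.72],
    [-0.9,-0.24,0,0,0,0,0.72],
    [-0.9,-0.24,0,0,0,0,0.72],
    [-0.9,-0.24,0,0,0,0,0.72]
  ]
}}

```text
time: 42.15
tool_pos: [459.9, 90.6, 131.5]
tcp_rot: [179.9, 0.0, 121.2]
ft_force: [1.2, 0.1, 0.6]
finger_gap: 61.7
grip_force: 0.0
```

{"method": "apply_moves", "body": {
  "deltas": [
    [-0.9,-0.24,0,0,0,0,0.72],
    [-0.9,-0.24,0,0,0,0,0.72],
    [-0.9,-0.24,0,0,0,0,0.72],
    [-0.9,-0.24,0,0,0,0,0.72],
    [-0.9,-0.24,0,0,0,0,0.72],
    [-0.9,-0.24,0.5,0,0,0,0.72],
    [0,0,0.5,0,0,0,0.72],
    [0,0,0,0,0,0,0.72]
  ]
}}

```text
time: 43.15
tool_pos: [505.1, -68.8, 99.2]
tcp_rot: [-179.9, -0.1, 121.2]
ft_force: [-0.1, 0.3, 0.2]
finger_gap: 61.6
grip_force: 0.0
```

```bash
python3 -c "
from tins import *
s=sense();print(s['time'],s['tool_pos'],s['finger_gap'])
for k,v in tins().items(): print(k,v)
plan([(508,-68.5,75,121.2,.72,22),(508,-68.5,32,121.2,.72,22)])"
```

```text
43.15 [505.07049352 -68.83182464  99.20153115] 61.597188241393006
scene [([511.0, -74.0], 54, [13, 6]), ([602.0, -61.0], 116, [15, 12])]
side [([603.0, -61.0], 111, [17, 9]), ([511.0, -74.0], 80, [14, 8]), ([439.0, -81.0], 95, [31, 13]), ([534.0, -128.0], 38, [20, 14]), ([580.0, -196.0], 79, [14, 15]), ([537.0, -186.0], 173, [32, 22]), ([411.0, -165.0], 55, [22, 14])]
[[-0.01,0.03,0.43,0,0,0.0,0.72],[-0.02,0.03,0.42,0,0,0.01,0.72],[0.0,0.0,0.72,0,0,-0.0,0.72],[0.0,0.0,0.72,0,0,-0.0,0.72]]
end [508.2 -68.5  31.9] 121.2
```

{"method": "apply_moves", "body": {
  "deltas": [
    [-0.01,0.03,0.43,0,0,0,0.72],
    [-0.02,0.03,0.42,0,0,0,0.72],
    [0,0,0.72,0,0,0,0.72],
    [0,0,0.7,0,0,0,0.72],
    [0,0,0,0,0,0,0.72],
    [0,0,0,0,0,0,0.2],
    [0,0,0,0,0,0,0.2],
    [0,0,0,0,0,0,0.2]
  ]
}}

```text
time: 44.25
tool_pos: [508.9, -69.4, 33.0]
tcp_rot: [179.9, 0.1, 121.2]
ft_force: [0.4, -0.6, 1.1]
finger_gap: 40.9
grip_force: 40.6
```

```bash
python3 -c "
from plan import *
s=sense();print(s['tool_pos'],s['finger_gap'],s['grip_force'])
carry(-41,-27)"
```

```text
[508.93220554 -69.42241334  33.00487684] 40.88826367346083 40.574491024017334
[[0.0,0.0,-0.47,0,0,0.0,0.1],[0.0,0.0,-0.46,0,0,0.0,0.1],[0.0,0.0,-0.47,0,0,0.0,0.1],[0.41,0.12,-0.67,0,0,0.0,0.1],[0.4,0.13,-0.66,0,0,0.0,0.1],[0.41,0.12,-0.67,0,0,0.0,0.1],[0.4,0.13,-0.67,0,0,0.0,0.1],[0.92,0.28,-0.02,0,0,0.0,0.1]]
[[0.92,0.28,-0.01,0,0,0.0,0.1],[0.92,0.28,-0.02,0,0,0.0,0.1],[0.92,0.28,-0.02,0,0,0.0,0.1],[0.92,0.28,-0.01,0,0,0.0,0.1],[0.92,0.28,-0.02,0,0,0.0,0.1],[0.92,0.28,-0.01,0,0,0.0,0.1],[0.92,0.28,-0.02,0,0,0.0,0.1],[0.92,0.28,-0.02,0,0,0.0,0.1]]
[[0.92,0.28,-0.01,0,0,0.0,0.1],[0.0,0.0,0.83,0,0,0.0,0.1],[0.0,0.0,0.84,0,0,0.0,0.1],[0.0,0.0,0.83,0,0,0.0,0.1],[0.0,0.0,0.83,0,0,0.0,0.1],[0.0,0.0,0.22,0,0,0.0,0.1],[0.0,0.0,0.22,0,0,0.0,0.1],[0.0,0.0,0.23,0,0,0.0,0.1]]
end [425.4 259.5  39.9] 121.2
```

{"method": "apply_moves", "body": {
  "deltas": [
    [0,0,-0.47,0,0,0,0.2],
    [0,0,-0.46,0,0,0,0.2],
    [0,0,-0.47,0,0,0,0.2],
    [0.41,0.12,-0.67,0,0,0,0.2],
    [0.4,0.13,-0.66,0,0,0,0.2],
    [0.41,0.12,-0.67,0,0,0,0.2],
    [0.4,0.13,-0.67,0,0,0,0.2],
    [0.92,0.28,-0.02,0,0,0,0.2]
  ]
}}

```text
time: 45.25
tool_pos: [490.6, 7.8, 158.4]
tcp_rot: [179.8, 0.2, 121.1]
ft_force: [0.4, -0.0, -1.9]
finger_gap: 41.1
grip_force: 40.7
```

{"method": "apply_moves", "body": {
  "deltas": [
    [0.92,0.28,-0.01,0,0,0,0.2],
    [0.92,0.28,-0.02,0,0,0,0.2],
    [0.92,0.28,-0.02,0,0,0,0.2],
    [0.92,0.28,-0.01,0,0,0,0.2],
    [0.92,0.28,-0.02,0,0,0,0.2],
    [0.92,0.28,-0.01,0,0,0,0.2],
    [0.92,0.28,-0.02,0,0,0,0.2],
    [0.92,0.28,-0.02,0,0,0,0.2]
  ]
}}

```text
time: 46.25
tool_pos: [431.9, 232.7, 160.0]
tcp_rot: [179.9, 0.0, 121.2]
ft_force: [0.3, 0.4, -0.8]
finger_gap: 41.2
grip_force: 40.7
```

{"method": "apply_moves", "body": {
  "deltas": [
    [0.92,0.28,-0.01,0,0,0,0.2],
    [0,0,0.83,0,0,0,0.2],
    [0,0,0.84,0,0,0,0.2],
    [0,0,0.83,0,0,0,0.2],
    [0,0,0.83,0,0,0,0.2],
    [0,0,0.22,0,0,0,0.2],
    [0,0,0.22,0,0,0,0.2],
    [0,0,0,0,0,0,0.2]
  ]
}}

```text
time: 47.25
tool_pos: [425.3, 259.8, 46.7]
tcp_rot: [180.0, 0.0, 121.2]
ft_force: [0.0, -0.2, -1.5]
finger_gap: 40.7
grip_force: 40.7
```

```bash
python3 -c "
from plan import *
s=sense();print(s['time'],s['tool_pos'],s['finger_gap'],s['ft_force'],s['tcp_rot'],fr(BX,-41,-27))"
```

```text
47.25 [425.26095781 259.79893158  46.68454871] 40.71376570352113 [ 0.0056128  -0.1821191  -1.49421856] [1.79959641e+02 4.62721496e-03 1.21202120e+02] [425.4167945864937, 259.666057591368]
```

{"method": "apply_moves", "body": {
  "deltas": [
    [0,0,0.14,0,0,0,0.2],
    [0,0,0.14,0,0,0,0.2],
    [0,0,0,0,0,0,0.57],
    [0,0,0,0,0,0,0.57],
    [0,0,-0.4,0,0,0,0.57],
    [0,0,-0.9,0,0,0,0.57],
    [0,0,-0.9,0,0,0,0.57],
    [0,0,-0.9,0,0,0,0.6]
  ]
}}

```text
time: 48.25
tool_pos: [425.1, 259.7, 132.7]
tcp_rot: [179.9, 0.0, 121.2]
ft_force: [-0.7, 0.6, 0.2]
finger_gap: 50.8
grip_force: 0.0
```

{"method": "apply_moves", "body": {
  "deltas": [
    [-0.94,-0.04,0,0,0,0,0.72],
    [-0.94,-0.04,0,0,0,0,0.72],
    [-0.94,-0.04,0,0,0,0,0.72],
    [-0.94,-0.04,0,0,0,0,0.72],
    [-0.94,-0.04,0,0,0,0,0.72],
    [-0.94,-0.04,0,0,0,0,0.72],
    [-0.94,-0.04,0,0,0,0,0.72],
    [-0.94,-0.04,0,0,0,0,0.72]
  ]
}}

```text
time: 49.25
tool_pos: [534.3, 60.8, 131.9]
tcp_rot: [179.9, 0.0, 121.2]
ft_force: [-0.9, 0.2, 0.2]
finger_gap: 61.8
grip_force: 0.0
```

{"method": "apply_moves", "body": {
  "deltas": [
    [-0.94,-0.04,0,0,0,0,0.72],
    [-0.94,-0.04,0,0,0,0,0.72],
    [-0.94,-0.04,0,0,0,0,0.72],
    [-0.94,-0.04,0,0,0,0,0.72],
    [-0.94,-0.04,0,0,0,0,0.72],
    [0,0,0.5,0,0,0,0.72],
    [0,0,0.5,0,0,0,0.72],
    [0,0,0,0,0,0,0.72]
  ]
}}

```text
time: 50.25
tool_pos: [599.4, -60.8, 98.2]
tcp_rot: [-179.8, -0.2, 121.2]
ft_force: [-0.4, 0.1, -0.4]
finger_gap: 61.1
grip_force: 0.0
```

```bash
python3 -c "
from tins import *
s=sense();print(s['time'],s['tool_pos'],s['finger_gap'])
plan([(602.5,-61.5,75,121.2,.72,22),(602.5,-61.5,32,121.2,.72,22)])"
```

```text
50.25 [599.41213119 -60.84570017  98.2041386 ] 61.09465899061676
[[-0.04,0.04,0.39,0,0,0.01,0.72],[-0.03,0.04,0.38,0,0,0.0,0.72],[0.0,0.0,0.72,0,0,0.0,0.72],[0.0,0.0,0.72,0,0,0.0,0.72]]
end [602.6 -61.4  31.9] 121.2
```

{"method": "apply_moves", "body": {
  "deltas": [
    [-0.03,0.03,0.39,0,0,0,0.72],
    [-0.03,0.03,0.38,0,0,0,0.72],
    [0,0,0.72,0,0,0,0.72],
    [0,0,0.68,0,0,0,0.72],
    [0,0,0,0,0,0,0.72],
    [0,0,0,0,0,0,0.2],
    [0,0,0,0,0,0,0.2],
    [0,0,0,0,0,0,0.2]
  ]
}}

```text
time: 51.25
tool_pos: [604.6, -62.7, 36.4]
tcp_rot: [179.9, 0.1, 121.2]
ft_force: [0.2, -0.7, 1.2]
finger_gap: 40.8
grip_force: 40.6
```

```bash
python3 -c "
from plan import *
s=sense();print(s['tool_pos'],s['finger_gap'],s['grip_force'])
carry(-41,-80)"
```

```text
[604.55653543 -62.74753281  36.39679864] 40.76938298536285 40.641270875930786
[[0.0,0.0,-0.43,0,0,0.0,0.1],[0.0,0.0,-0.43,0,0,0.0,0.1],[0.0,0.0,-0.43,0,0,0.0,0.1],[0.39,0.02,-0.67,0,0,0.0,0.1],[0.4,0.01,-0.66,0,0,0.0,0.1],[0.39,0.02,-0.67,0,0,0.0,0.1],[0.4,0.02,-0.66,0,0,0.0,0.1],[0.89,0.04,-0.02,0,0,0.0,0.1]]
[[0.9,0.04,-0.01,0,0,0.0,0.1],[0.89,0.04,-0.02,0,0,0.0,0.1],[0.9,0.04,-0.02,0,0,0.0,0.1],[0.89,0.04,-0.02,0,0,0.0,0.1],[0.89,0.03,-0.01,0,0,0.0,0.1],[0.9,0.04,-0.02,0,0,0.0,0.1],[0.89,0.04,-0.02,0,0,0.0,0.1],[0.9,0.04,-0.01,0,0,0.0,0.1]]
[[0.89,0.04,-0.02,0,0,0.0,0.1],[0.0,0.0,0.83,0,0,0.0,0.1],[0.0,0.0,0.84,0,0,0.0,0.1],[0.0,0.0,0.83,0,0,0.0,0.1],[0.0,0.0,0.83,0,0,0.0,0.1],[0.0,0.0,0.22,0,0,0.0,0.1],[0.0,0.0,0.23,0,0,0.0,0.1],[0.0,0.0,0.22,0,0,0.0,0.1]]
end [452.9 214.3  40. ] 121.2
```

{"method": "apply_moves", "body": {
  "deltas": [
    [0,0,-0.43,0,0,0,0.2],
    [0,0,-0.43,0,0,0,0.2],
    [0,0,-0.43,0,0,0,0.2],
    [0.1,0.02,-0.8,0,0,0,0.2],
    [0.3,0.01,-0.8,0,0,0,0.2],
    [0.5,0.02,-0.66,0,0,0,0.2],
    [0.68,0.02,-0.4,0,0,0,0.2],
    [0.89,0.04,-0.02,0,0,0,0.2]
  ]
}}

```text
time: 52.25
tool_pos: [569.4, 2.6, 157.4]
tcp_rot: [179.8, 0.1, 121.2]
ft_force: [1.1, -0.6, -0.7]
finger_gap: 41.0
grip_force: 40.6
```

{"method": "apply_moves", "body": {
  "deltas": [
    [0.9,0.04,-0.01,0,0,0,0.2],
    [0.89,0.04,-0.02,0,0,0,0.2],
    [0.9,0.04,-0.02,0,0,0,0.2],
    [0.89,0.04,-0.02,0,0,0,0.2],
    [0.89,0.03,-0.01,0,0,0,0.2],
    [0.9,0.04,-0.02,0,0,0,0.2],
    [0.89,0.04,-0.02,0,0,0,0.2],
    [0.9,0.04,-0.01,0,0,0,0.2]
  ]
}}

```text
time: 53.25
tool_pos: [464.8, 191.8, 159.7]
tcp_rot: [179.9, 0.0, 121.2]
ft_force: [1.0, 0.0, -1.9]
finger_gap: 40.8
grip_force: 40.6
```

{"method": "apply_moves", "body": {
  "deltas": [
    [0.89,0.04,-0.02,0,0,0,0.2],
    [0,0,0.83,0,0,0,0.2],
    [0,0,0.84,0,0,0,0.2],
    [0,0,0.83,0,0,0,0.2],
    [0,0,0.83,0,0,0,0.2],
    [0,0,0.2,0,0,0,0.2],
    [0,0,0.1,0,0,0,0.2],
    [0,0,0,0,0,0,0.2]
  ]
}}

```text
time: 54.25
tool_pos: [453.0, 214.7, 51.4]
tcp_rot: [179.9, 0.0, 121.2]
ft_force: [0.2, 0.7, -1.9]
finger_gap: 40.8
grip_force: 40.7
```

```bash
python3 -c "
from plan import *
s=sense();print(s['time'],s['tool_pos'],s['finger_gap'],s['ft_force'],s['tcp_rot'],fr(BX,-41,-80))"
```

```text
54.25 [452.99001095 214.71405418  51.38098247] 40.83280835073921 [ 0.17296833  0.70326873 -1.85589953] [1.79913819e+02 1.98789955e-02 1.21203808e+02] [452.87222608326965, 214.33175180286113]
```

{"method": "apply_moves", "body": {
  "deltas": [
    [0,0,0.15,0,0,0,0.2],
    [0,0,0.16,0,0,0,0.2],
    [0,0,0,0,0,0,0.57],
    [0,0,0,0,0,0,0.57],
    [0,0,-0.4,0,0,0,0.57],
    [0,0,-0.9,0,0,0,0.57],
    [0,0,-0.9,0,0,0,0.57],
    [0,0,-0.9,0,0,0,0.6]
  ]
}}

```text
time: 55.25
tool_pos: [452.5, 214.6, 135.9]
tcp_rot: [179.9, 0.0, 121.2]
ft_force: [-0.4, 0.1, -0.8]
finger_gap: 51.1
grip_force: 0.0
```

{"method": "apply_moves", "body": {
  "deltas": [
    [-0.5,0,-0.9,0,0,0,0.3],
    [-0.5,0,-0.9,0,0,0,0],
    [0,0,-0.9,0,0,0,0],
    [0,0,-0.9,0,0,0,0],
    [0,0,0,0,0,0,0]
  ]
}}

```text
time: 55.88
tool_pos: [469.3, 189.2, 245.6]
tcp_rot: [179.7, 0.1, 121.2]
ft_force: [-0.4, 0.1, -0.1]
finger_gap: 0.0
grip_force: 0.0
```

```bash
python3 -c "
from plan import *
s=sense();print(s['time'],s['tool_pos'],s['finger_gap'])
im,C=wrist(); sd=snapshot('side'); sc=snapshot('scene')
cv2.imwrite('pics/w7.png',np.hstack([im,cv2.resize(sd[30:222,120:376],None,fx=1.1,fy=2)[:384]])[:,:,::-1])
cv2.imwrite('pics/sc7.png',sc[:,:,::-1])
b=lambda x,z,yaw:(*fr(BX,x,0),z,yaw,0,28)
plan([b(-30,300,95),b(0,352,76),b(210,352,31.2)])"
```

```text
55.875 [469.32098283 189.20329664 245.64816795] 0.04117076695186046
[[0.61,0.07,-0.33,0,0,0.95,0],[0.61,0.02,-0.32,0,0,0.96,0],[0.61,-0.03,-0.33,0,0,0.95,0],[0.61,-0.07,-0.32,0,0,0.95,0],[0.6,-0.12,-0.33,0,0,0.95,0],[0.58,-0.17,-0.33,0,0,0.96,0],[0.09,0.18,-0.35,0,0,0.83,0],[0.1,0.17,-0.34,0,0,0.83,0]]
[[0.11,0.17,-0.35,0,0,0.83,0],[0.13,0.16,-0.34,0,0,0.82,0],[0.13,0.15,-0.35,0,0,0.83,0],[0.5,0.49,0.0,0,0,0.98,0],[0.53,0.46,0.0,0,0,0.98,0],[0.57,0.41,0.0,0,0,0.97,0],[0.59,0.36,0.0,0,0,0.98,0],[0.63,0.32,0.0,0,0,0.98,0]]
[[0.65,0.26,0.0,0,0,0.98,0],[0.66,0.22,0.0,0,0,0.97,0],[0.68,0.16,0.0,0,0,0.98,0],[0.69,0.11,0.0,0,0,0.98,0],[0.7,0.06,0.0,0,0,0.98,0]]
end [626.2 412.7 352. ] 31.2
```

View pics/w7.png

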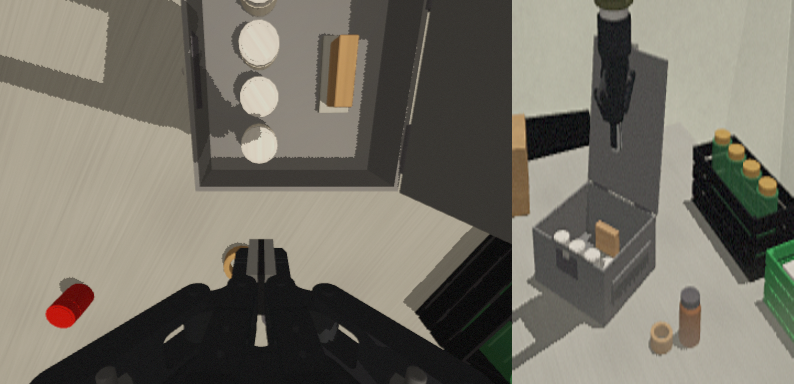

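All four tins stand upright in a column, with the scraper at (340,72) in the box. The jar and tape are untouched. Moving up and over the lid.

{"method": "apply_moves", "body": {
  "deltas": [
    [0.61,0.07,-0.33,0,0,0.95,0],
    [0.61,0.02,-0.32,0,0,0.96,0],
    [0.61,-0.03,-0.33,0,0,0.95,0],
    [0.61,-0.07,-0.32,0,0,0.95,0],
    [0.6,-0.12,-0.33,0,0,0.95,0],
    [0.58,-0.17,-0.33,0,0,0.96,0],
    [0.09,0.18,-0.35,0,0,0.83,0],
    [0.1,0.17,-0.34,0,0,0.83,0]
  ]
}}

```text
time: 57.02
tool_pos: [430.8, 294.8, 320.2]
tcp_rot: [-179.9, 0.1, 87.3]
ft_force: [0.1, -0.1, 0.5]
finger_gap: -0.0
grip_force: 0.0
```

{"method": "apply_moves", "body": {
  "deltas": [
    [0.11,0.17,-0.35,0,0,0.83,0],
    [0.13,0.16,-0.34,0,0,0.82,0],
    [0.13,0.15,-0.35,0,0,0.83,0],
    [0,0,0,0,0,0,0]
  ]
}}

```text
time: 57.52
tool_pos: [447.1, 304.2, 352.1]
tcp_rot: [-180.0, 0.0, 76.0]
ft_force: [-0.4, -0.3, 0.1]
finger_gap: -0.0
grip_force: 0.0
```

```bash
python3 -c "
from plan import *
s=sense();print(s['time'],s['tool_pos'],s['tcp_rot'])
D=cam('side');S=cam('scene')
for th in (1.65,1.75,1.8,1.85):
  P=lambda y,o:[*fr(BX,110-226*np.cos(th)+o*np.sin(th),y),85+226*np.sin(th)+o*np.cos(th)]
  print(th,[np.round(proj(D,P(y,0)),1).tolist() for y in(122,-122)],[np.round(proj(S,P(y,0)),1).tolist() for y in(122,-122)],P(0,8))
b=lambda x,z,yaw:(*fr(BX,x,0),z,yaw,0,28)
plan([b(10,355,76),b(212,355,31.2)])"
```

```text
57.525 [447.06463172 304.21625411 352.05676057] [-1.79964627e+02  3.31907041e-02  7.60344574e+01]
1.65 [[186.9, 47.3], [254.3, 60.2]] [[332.1, 52.3], [345.2, 89.3]] [562.7065731549382, 374.3772022806476, np.float64(309.6585293201318)]
1.75 [[191.8, 46.8], [258.8, 59.5]] [[339.5, 53.3], [354.1, 90.5]] [581.7805589561823, 385.9288186874285, np.float64(305.9548555483138)]
1.8 [[194.2, 46.9], [260.9, 59.5]] [[343.2, 54.1], [358.5, 91.4]] [591.1749889533171, 391.6182877275164, np.float64(303.27194782092744)]
1.85 [[196.6, 47.1], [263.1, 59.7]] [[346.7, 55.1], [362.7, 92.5]] [600.4429829937299, 397.2311844304277, np.float64(300.0434738978217)]
[[0.22,0.22,-0.1,0,0,0.01,0],[0.48,0.47,0.0,0,0,0.98,0],[0.51,0.44,0.0,0,0,0.97,0],[0.55,0.39,0.0,0,0,0.98,0],[0.57,0.35,0.0,0,0,0.98,0],[0.61,0.31,0.0,0,0,0.98,0],[0.62,0.25,0.0,0,0,0.97,0],[0.64,0.21,0.0,0,0,0.98,0]]
[[0.66,0.16,0.0,0,0,0.98,0],[0.66,0.1,0.0,0,0,0.97,0],[0.67,0.05,0.0,0,0,0.98,0]]
end [627.7 413.9 355.1] 31.2
```

{"method": "apply_moves", "body": {
  "deltas": [
    [0.22,0.22,-0.1,0,0,0.01,0],
    [0.48,0.47,0,0,0,0.98,0],
    [0.51,0.44,0,0,0,0.97,0],
    [0.55,0.39,0,0,0,0.98,0],
    [0.57,0.35,0,0,0,0.98,0],
    [0.61,0.31,0,0,0,0.98,0],
    [0.62,0.25,0,0,0,0.97,0],
    [0.64,0.21,0,0,0,0.98,0]
  ]
}}

```text
time: 58.52
tool_pos: [576.5, 382.6, 354.4]
tcp_rot: [-180.0, 0.1, 44.5]
ft_force: [0.2, -0.5, -0.1]
finger_gap: 0.1
grip_force: 0.0
```

{"method": "apply_moves", "body": {
  "deltas": [
    [0.66,0.16,0,0,0,0.98,0],
    [0.66,0.1,0,0,0,0.97,0],
    [0.67,0.05,0,0,0,0.98,0],
    [0,0,0,0,0,0,0]
  ]
}}

```text
time: 59.02
tool_pos: [628.2, 413.9, 353.0]
tcp_rot: [-180.0, 0.2, 31.2]
ft_force: [0.0, 0.2, -0.8]
finger_gap: 0.3
grip_force: 0.0
```

```bash
python3 -c "
from plan import *
s=sense();print(s['time'],s['tool_pos'],s['tcp_rot'])
w=[(212,280,25),(180,280,20),(129,280,18)]
for d in range(80,9,-10):
  t=np.radians(d); r=181+36*(90-d)/90
  w.append((110-r*np.cos(t)+8*np.sin(t)+11,85+r*np.sin(t)+8*np.cos(t)+14,20))
plan([(*fr(BX,x,0),z,31.2,0,m) for x,z,m in w])"
```

```text
59.025 [628.20529527 413.93540333 352.98436746] [-1.79995925e+02  1.73410299e-01  3.12412326e+01]
[[0.0,0.0,0.81,0,0,0.0,0],[-0.01,0.0,0.81,0,0,0.01,0],[0.0,0.0,0.81,0,0,-0.0,0],[-0.53,0.0,0.0,0,0,-0.0,0],[-0.54,0.0,0.0,0,0,-0.0,0],[-0.57,0.0,0.0,0,0,-0.0,0],[-0.56,0.0,0.0,0,0,-0.0,0],[-0.57,0.0,0.0,0,0,-0.0,0]]
[[-0.54,0.0,-0.04,0,0,-0.0,0],[-0.53,0.0,-0.04,0,0,-0.0,0],[-0.55,0.0,0.05,0,0,-0.0,0],[-0.55,0.0,0.05,0,0,-0.0,0],[-0.54,0.0,0.16,0,0,-0.0,0],[-0.54,0.0,0.15,0,0,-0.0,0],[-0.52,0.0,0.25,0,0,-0.0,0],[-0.51,0.0,0.25,0,0,-0.0,0]]
[[-0.47,0.0,0.35,0,0,-0.0,0],[-0.48,0.0,0.35,0,0,-0.0,0],[-0.41,0.0,0.43,0,0,-0.0,0],[-0.41,0.0,0.43,0,0,-0.0,0],[-0.34,0.0,0.51,0,0,-0.0,0],[-0.33,0.0,0.5,0,0,-0.0,0],[-0.25,0.0,0.57,0,0,-0.0,0],[-0.24,0.0,0.57,0,0,-0.0,0]]
end [371.8 258.7 143.9] 31.2
```

{"method": "apply_moves", "body": {
  "deltas": [
    [0,0,0.81,0,0,0,0],
    [0,0,0.81,0,0,0,0],
    [0,0,0.81,0,0,0,0],
    [-0.53,0,0,0,0,0,0],
    [-0.54,0,0,0,0,0,0],
    [-0.57,0,0,0,0,0,0],
    [-0.56,0,0,0,0,0,0],
    [-0.57,0,0,0,0,0,0]
  ]
}}

```text
time: 60.02
tool_pos: [557.1, 371.1, 286.9]
tcp_rot: [180.0, -0.4, 31.3]
ft_force: [1.5, 0.9, 16.1]
finger_gap: -0.0
grip_force: 1.2
```

{"method": "apply_moves", "body": {
  "deltas": [
    [-0.54,0,-0.04,0,0,0,0],
    [-0.53,0,-0.04,0,0,0,0],
    [-0.55,0,0.05,0,0,0,0],
    [-0.55,0,0.05,0,0,0,0]
  ]
}}

```text
time: 60.52
tool_pos: [500.0, 336.5, 282.0]
tcp_rot: [180.0, -0.0, 31.3]
ft_force: [1.3, 1.1, -0.8]
finger_gap: 0.2
grip_force: 0.6
```

```bash
python3 -c "
from plan import *
s=sense();print(s['time'],s['tool_pos'],s['tcp_rot'],s['ft_force']); a=np.radians(31.2)
print((s['tool_pos'][:2]-BX[0])@[np.cos(a),np.sin(a)])
sd=snapshot('side'); cv2.imwrite('pics/s8.png',sd[0:220,120:376][:,:,::-1])"
```

```text
60.525 [499.98356244 336.45844928 281.99966513] [ 1.79999718e+02 -3.21871620e-02  3.13327561e+01] [ 1.31373367  1.13665128 -0.77720997]
62.5622812289776
```

View pics/s8.png

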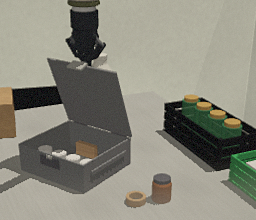

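The lid now leans forward, with the fingertip behind it. Continuing the arc.

{"method": "apply_moves", "body": {
  "deltas": [
    [-0.54,0,0.16,0,0,0,0],
    [-0.54,0,0.15,0,0,0,0],
    [-0.52,0,0.25,0,0,0,0],
    [-0.51,0,0.25,0,0,0,0],
    [-0.47,0,0.35,0,0,0,0],
    [-0.48,0,0.35,0,0,0,0],
    [-0.41,0,0.43,0,0,0,0],
    [-0.41,0,0.43,0,0,0,0]
  ]
}}

```text
time: 61.58
tool_pos: [401.1, 276.6, 211.0]
tcp_rot: [180.0, -0.1, 31.3]
ft_force: [1.0, 0.7, 1.8]
finger_gap: -0.0
grip_force: 0.7
```

{"method": "apply_moves", "body": {
  "deltas": [
    [-0.34,0,0.51,0,0,0,0],
    [-0.33,0,0.5,0,0,0,0],
    [-0.25,0,0.57,0,0,0,0],
    [-0.24,0,0.57,0,0,0,0],
    [0,0,0,0,0,0,0]
  ]
}}

```text
time: 62.2
tool_pos: [370.1, 257.9, 144.9]
tcp_rot: [-180.0, 0.2, 31.2]
ft_force: [-0.6, -1.0, 0.1]
finger_gap: 0.0
grip_force: 0.2
```

```bash
python3 -c "
from plan import *
s=sense();print(s['time'],s['tool_pos'],s['tcp_rot'],s['ft_force']); a=np.radians(31.2);d=s['tool_pos'][:2]-BX[0]
print(d@[np.cos(a),np.sin(a)],d@[-np.sin(a),np.cos(a)])
sd=snapshot('side'); cv2.imwrite('pics/s9.png',sd[0:220,120:376][:,:,::-1])"
```

```text
62.2 [370.08936601 257.91856046 144.93979622] [-1.79991237e+02  1.76672529e-01  3.12255666e+01] [-0.59733774 -0.97292495  0.07039936]
-89.230355719838 0.16635577137045202
```

{"method": "apply_moves", "body": {
  "deltas": [
    [-0.14,0,0.45,0,0,0,0],
    [-0.12,0,0.4,0,0,0,0],
    [0,0,0,0,0,0,0]
  ]
}}

```text
time: 62.62
tool_pos: [364.2, 254.3, 120.0]
tcp_rot: [-180.0, 0.1, 31.2]
ft_force: [-0.7, 0.3, 0.3]
finger_gap: -0.3
grip_force: 0.3
```

{"method": "apply_moves", "body": {
  "deltas": [
    [-0.1,0,0.15,0,0,0,0],
    [-0.1,0,0.15,0,0,0,0],
    [0,0,0,0,0,0,0]
  ]
}}

```text
time: 63.0
tool_pos: [359.7, 251.6, 112.3]
tcp_rot: [180.0, -0.0, 31.2]
ft_force: [-0.9, 0.3, -0.3]
finger_gap: -0.1
grip_force: 0.0
```

```bash
python3 -c "
from plan import *
sd=snapshot('side');D=cam('side')
for th in(0,.1,.15,.4,1.2):
  P=np.array([[*fr(BX,110-r*np.cos(th),y),93+r*np.sin(th)] for r in(60,120,180) for y in(-90,90)])
  u,v=proj(D,P); print(th,[sd[int(b),int(a)].tolist() for a,b in zip(u,v)])
P=np.array([[*fr(BX,-41,y),54] for y in(80,27,-27,-80)]); u,v=proj(D,P); print('tins',[sd[int(b),int(a)].tolist() for a,b in zip(u,v)])
pr=proj(D,[*fr(BX,-100,-110),90]);print(pr)
o=cv2.imread('pics/s9.png')[:,:,::-1]; P=np.array([[*fr(BX,-41,y),54] for y in(80,27,-27,-80)]); u,v=proj(D,P); print('s9 tins',[o[int(b),int(a)-120].tolist() for a,b in zip(u,v)])
# edge profile along lid front at y=-100 : column up from box front rim
u,v=proj(D,[*fr(BX,-112,-100),60]); print(int(u),int(v),[int(sd[k,int(u)].mean()) for k in range(int(v)-40,int(v)+10,2)])
"
```

```text
0 [[127, 124, 121], [26, 28, 31], [125, 123, 120], [25, 28, 32], [127, 125, 122], [132, 129, 125]]
0.1 [[127, 125, 121], [47, 49, 46], [126, 123, 119], [28, 32, 36], [130, 126, 119], [174, 174, 166]]
0.15 [[128, 126, 122], [48, 50, 49], [131, 130, 124], [28, 29, 35], [132, 129, 127], [167, 161, 152]]
0.4 [[136, 132, 132], [112, 110, 106], [129, 123, 120], [27, 29, 26], [126, 124, 120], [63, 59, 61]]
1.2 [[167, 163, 150], [178, 177, 163], [142, 136, 126], [6, 0, 0], [139, 137, 123], [99, 89, 75]]
tins [[60, 58, 56], [84, 82, 81], [133, 129, 126], [65, 68, 65]]
(np.float64(201.65121435526808), np.float64(160.8129660583192))
s9 tins [[108, 106, 94], [124, 122, 113], [124, 120, 111], [106, 102, 93]]
196 171 [124, 123, 127, 127, 125, 124, 123, 124, 124, 126, 80, 126, 122, 125, 128, 80, 76, 78, 70, 74, 78, 78, 75, 74, 80]
```

The lid lies under the fingertip, nearly flat, and hides the tins. Pressing the catch.

{"method": "apply_moves", "body": {
  "deltas": [
    [-0.15,0,0.08,0,0,0,0],
    [0,0,0.08,0,0,0,0],
    [0,0,0,0,0,0,0]
  ]
}}

```text
time: 63.42
tool_pos: [355.5, 249.0, 107.0]
tcp_rot: [180.0, 0.1, 31.2]
ft_force: [-1.0, -0.7, 2.4]
finger_gap: -0.2
grip_force: 1.6
```

{"method": "apply_moves", "body": {
  "deltas": [
    [0,0,0.07,0,0,0,0],
    [0,0,0,0,0,0,0]
  ]
}}

```text
time: 63.68
tool_pos: [355.6, 249.0, 106.6]
tcp_rot: [180.0, 0.1, 31.2]
ft_force: [-10.1, -6.2, 22.0]
finger_gap: 0.4
grip_force: 11.0
```

{"method": "apply_moves", "body": {
  "deltas": [
    [0,0,0.05,0,0,0,0],
    [0,0,0,0,0,0,0]
  ]
}}

```text
time: 63.92
tool_pos: [355.6, 249.1, 106.4]
tcp_rot: [180.0, 0.1, 31.2]
ft_force: [-17.3, -10.2, 34.6]
finger_gap: 0.3
grip_force: 17.6
```

{"method": "apply_moves", "body": {
  "deltas": [
    [0,0,-0.15,0,0,0,0],
    [0,0,-0.5,0,0,0,0],
    [0,0,-1,0,0,0,0],
    [0,0,-1,0,0,0,0],
    [-0.9,0,-1,0,0,0,0],
    [-0.9,0,-1,0,0,0,0],
    [0,0,0,0,0,0,0],
    [0,0,0,0,0,0,0]
  ]
}}

```text
time: 64.92
tool_pos: [309.8, 221.3, 243.0]
tcp_rot: [-180.0, -0.0, 31.2]
ft_force: [-0.4, -0.1, -0.0]
finger_gap: -0.1
grip_force: 0.0
```

```bash
python3 -c "
from plan import *
s=sense();print(s['time'],s['tool_pos'],s['ft_force'])
im={'side':snapshot('side'),'scene':snapshot('scene')}
B=lambda x,y,z:[*fr(BX,x,y),z]
for n in im:
  C=cam(n); g=lambda P:(lambda u,v:int(im[n][int(v),int(u)].mean()))(*proj(C,P))
  print(n,'lid top',[g(B(x,y,93)) for x in(-90,0,90) for y in(-100,0,100)],'where open lid was',[g(B(110+k*.2,0,85+k)) for k in(60,120,180)],'near-shut z+25 edge',[g(B(-112,y,115)) for y in(-100,100)])
d=[cv2.imread(f'pics/t_{k}.png')[:,:,::-1] for k in('side','scene')]
# jar, tape unmoved? drawer region unchanged vs earlier
for k,o in zip(('side','scene'),d):
  C=cam(k)
  for nm,p in(('jar',[594,27,40]),('tape',[526,40,10]),('drawer',[*fr(ST,-95,0),40]),('plate',[*fr(ST,0,0),75])):
    u,v=map(int,proj(C,p)); w=12; print(k,nm,np.abs(im[k][v-w:v+w,u-w:u+w].astype(int)-o[v-w:v+w,u-w:u+w]).mean().round(1))
"
```

```text
64.925 [309.79742763 221.31353972 243.00103734] [-0.39681023 -0.05952191 -0.00077351]
side lid top [124, 125, 126, 126, 121, 123, 127, 121, 124] where open lid was [131, 129, 182] near-shut z+25 edge [81, 168]
scene lid top [86, 87, 85, 88, 87, 85, 87, 87, 87] where open lid was [124, 125, 12] near-shut z+25 edge [85, 126]
side jar 16.1
side tape 21.7
side drawer 10.5
side plate 12.2
scene jar 6.7
scene tape 16.1
scene drawer 12.0
scene plate 11.9
```

```bash
python3 -c "
from plan import *
for n in('scene','side'):
  for im in(cv2.imread(f'pics/{n}0.png'),snapshot(n)[:,:,::-1].copy()):
    H,S,V=cv2.split(cv2.cvtColor(im,cv2.COLOR_BGR2HSV))
    print(n,[(c.tolist(),s[4]) for c,s in blobs((H>4)&(H<22)&(S>90)&(V>60),40) if 230<c[0]<300 and 170<c[1]<245],'chips on plate',[c.tolist() for c,s in blobs(((H<9)|(H>172))&(S>140)&(V>90),6) if c[1]>(238 if n=='side' else 260)])
"
```

```text
scene [([273.8, 220.7], 502)] chips on plate [[185.8, 292.0], [156.0, 305.8], [154.2, 309.2], [186.5, 321.3]]
scene [([273.7, 220.5], 487)] chips on plate []
side [([282.4, 188.8], 189), ([255.8, 195.4], 59)] chips on plate [[212.1, 251.0], [333.6, 267.9]]
side [([282.5, 187.9], 153), ([255.5, 195.3], 68)] chips on plate [[212.0, 251.0]]
```

The jar and tape have not moved, the plate is clear and the lid is holding shut.

```bash
python3 -c "
from bench import hand_in
print(hand_in())"
```

```text
the job is handed in; nothing more can be done
None
```

I handed the job in at about 65 s: all three chips are in the shut drawer, the scraper and four upright tins are in the box with its lid caught shut, and the jar and tape have not moved.

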